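Make up the loaf block on the spindle stand

TASK

Get the hat-block stand ready for work: hang every brim-edge saddle you find, also one parked over the stand, astride the rail. Lower every spacer board over the stand's shaft and anti-rotation pin together, lying flat one on another, and last set the loaf block fully home on top of them, over the same shaft and pin. Leave the other things on the bench where they are.

Things in the scene. Friction and masses are not known exactly. Their poses are not given: they have to be found in the camera images.
- stand: spindle stand, fixed: green base 170 (x) x 90 (y) x 25 mm, origin at the centre of its underside; a steel shaft 18 mm in diameter stands at the origin, its tip 85 mm above the bench (60 mm above the base); a pin 10 mm in diameter stands 45 mm towards the stand's +x, tip 78 mm above the bench. Tips tapered
- stand_seat (a point): on the shaft's axis at the top face of the stand's base, 25 mm above the bench; axes as the stand's
- rail: fixed rail: a bar 16 mm in diameter along the rail's y, on a post at each end, 360 mm long, its axis 115 mm above the bench; origin on the bench under the bar's middle. Three saddles fit along it with 105 mm from centre to centre
- rail_mid (a point): middle of the bar, on its axis (115 mm above the bench); y along the bar
- block: loaf block, brown wood, 140 (x) x 62 (y) x 62 mm, narrower (46 mm) above 52 mm height, 300 g. Origin at the centre of its underside, x along its length. In its underside, the same hole and slot as in the spacer boards (21 mm at the origin; 19 x 13 mm, 45 mm towards +x), 42 mm deep; a brass stud on the top marks the slot's end
- spacer1: spacer board, a flat light-wood plate 140 x 60 x 15 mm lying flat, 110 g; it may be absent. Origin at the centre of its underside, x along its length. A round 21 mm through hole at the origin (for the shaft) and, centred 45 mm towards +x, a slot 19 mm long (x) by 13 mm wide (for the pin); the -x end is plain
- spacer2: spacer board, a flat light-wood plate 140 x 60 x 15 mm lying flat, 110 g; it may be absent. Origin at the centre of its underside, x along its length. A round 21 mm through hole at the origin (for the shaft) and, centred 45 mm towards +x, a slot 19 mm long (x) by 13 mm wide (for the pin); the -x end is plain
- spacer3: spacer board, a flat light-wood plate 140 x 60 x 15 mm lying flat, 110 g; it may be absent. Origin at the centre of its underside, x along its length. A round 21 mm through hole at the origin (for the shaft) and, centred 45 mm towards +x, a slot 19 mm long (x) by 13 mm wide (for the pin); the -x end is plain
- saddle1: brim-edge saddle, maybe absent: steel upside-down U, dark wooden ridge on top, 350 g, 80 (x) x 56 (y) x 116 mm; origin under its centre, between the feet. 6 mm cheeks 44 mm apart, right-angled roof, inside peak 81 mm up; ridge 70 mm long (x), 22 thick (y), at heights 82-116 mm. Astride the rail its origin hangs 70 mm below the bar's axis; it balances. Starts on the stand's base, over shaft and pin
- saddle2: brim-edge saddle, maybe absent: steel upside-down U, dark wooden ridge on top, 350 g, 80 (x) x 56 (y) x 116 mm; origin under its centre, between the feet. 6 mm cheeks 44 mm apart, right-angled roof, inside peak 81 mm up; ridge 70 mm long (x), 22 thick (y), at heights 82-116 mm. Astride the rail its origin hangs 70 mm below the bar's axis; it balances. Starts standing on the bench
- saddle3: brim-edge saddle, maybe absent: steel upside-down U, dark wooden ridge on top, 350 g, 80 (x) x 56 (y) x 116 mm; origin under its centre, between the feet. 6 mm cheeks 44 mm apart, right-angled roof, inside peak 81 mm up; ridge 70 mm long (x), 22 thick (y), at heights 82-116 mm. Astride the rail its origin hangs 70 mm below the bar's axis; it balances. Starts standing on the bench
- saddle4: brim-edge saddle, maybe absent: steel upside-down U, dark wooden ridge on top, 350 g, 80 (x) x 56 (y) x 116 mm; origin under its centre, between the feet. 6 mm cheeks 44 mm apart, right-angled roof, inside peak 81 mm up; ridge 70 mm long (x), 22 thick (y), at heights 82-116 mm. Astride the rail its origin hangs 70 mm below the bar's axis; it balances. Starts standing on the bench
- wax: bystander, to be left alone: a round dark wax cake 48 mm wide, 20 mm high; origin at its underside
- hammer: bystander, to be left alone: a hammer 240 mm long lying behind the work; origin at its underside
- brush: bystander, to be left alone: a brush 200 mm long lying behind the work; origin at its underside
- dauber: bystander, to be left alone: a turned wooden dauber 112 mm high, 76 mm wide; origin at its underside
- jar: bystander, to be left alone: an amber glass jar 56 mm wide, 75 mm high; origin at its underside
- spoon: bystander, to be left alone: a metal spoon 160 mm long; origin at its underside
Things that resemble listed ones, but are neither listed nor needed, are in the scene too. What is shaped like the spacer3 but red is not meant.

How it is judged (in metres and radians):
On the way, in this order (a step that is already met when the one before it is completed fails the run):
1. every spacer board present is threaded on the shaft and pin, flat on the stand or on one another (horizontal distance between each of spacer1, spacer2, spacer3 and stand_seat below 0.004 m and angle between the x axis of each of spacer1, spacer2, spacer3 and the x axis of stand, either way round below 0.12 rad and angle between each of spacer1, spacer2, spacer3's own z axis and vertical below 0.06 rad and (z of spacer1 in the frame of stand_seat between -0.004 and 0.004 m or z of spacer1 in the frame of stand_seat between 0.011 and 0.019 m or z of spacer1 in the frame of stand_seat between 0.026 and 0.034 m) and (z of spacer2 in the frame of stand_seat between -0.004 and 0.004 m or z of spacer2 in the frame of stand_seat between 0.011 and 0.019 m or z of spacer2 in the frame of stand_seat between 0.026 and 0.034 m) and (z of spacer3 in the frame of stand_seat between -0.004 and 0.004 m or z of spacer3 in the frame of stand_seat between 0.011 and 0.019 m or z of spacer3 in the frame of stand_seat between 0.026 and 0.034 m)), for 0.2 s.
2. the loaf block is home on top of the spacer boards, over the shaft and pin (horizontal distance between block and stand_seat below 0.004 m and angle between the x axis of block and the x axis of stand, either way round below 0.12 rad and angle between block's own z axis and vertical below 0.06 rad and (z of block in the frame of stand_seat between 0.026 and 0.034 m or z of block in the frame of stand_seat between 0.041 and 0.049 m) and (z of block in the frame of spacer1 between 0.011 and 0.019 m or z of block in the frame of spacer1 between 0.026 and 0.034 m or z of block in the frame of spacer1 between 0.041 and 0.049 m) and (z of block in the frame of spacer2 between 0.011 and 0.019 m or z of block in the frame of spacer2 between 0.026 and 0.034 m or z of block in the frame of spacer2 between 0.041 and 0.049 m) and (z of block in the frame of spacer3 between 0.011 and 0.019 m or z of block in the frame of spacer3 between 0.026 and 0.034 m or z of block in the frame of spacer3 between 0.041 and 0.049 m)), for 0.2 s.
At the end, for the whole second after the job is handed in: Spacers and block, block on top, stacked close over shaft and pin: 4 mm off-axis and in height, 0.12 rad off the stand's x, tilt under 0.06 rad. Saddles at rest astride the rail: origin 55-80 mm below the bar's axis, 30 mm sideways, 160 mm from its middle, tilt 0.35, yaw 0.25 rad (all of step 1 and all of step 2 and z of saddle1 in the frame of rail_mid between -0.08 and -0.055 m and x of saddle1 in the frame of rail_mid between -0.03 and 0.03 m and y of saddle1 in the frame of rail_mid between -0.16 and 0.16 m and angle between each of saddle1, saddle2, saddle3, saddle4's own z axis and vertical below 0.35 rad and angle between the x axis of each of saddle1, saddle2, saddle3, saddle4 and the y axis of rail, either way round below 0.25 rad and linear speed of each of saddle1, saddle2, saddle3, saddle4 below 0.05 m/s and z of saddle2 in the frame of rail_mid between -0.08 and -0.055 m and x of saddle2 in the frame of rail_mid between -0.03 and 0.03 m and y of saddle2 in the frame of rail_mid between -0.16 and 0.16 m and z of saddle3 in the frame of rail_mid between -0.08 and -0.055 m and x of saddle3 in the frame of rail_mid between -0.03 and 0.03 m and y of saddle3 in the frame of rail_mid between -0.16 and 0.16 m and z of saddle4 in the frame of rail_mid between -0.08 and -0.055 m and x of saddle4 in the frame of rail_mid between -0.03 and 0.03 m and y of saddle4 in the frame of rail_mid between -0.16 and 0.16 m and linear speed of block below 0.03 m/s); the robot touches nothing.
It fails at once if a bystander is pushed more than 30 mm from its place (distance of any of wax, hammer, brush, dauber, jar, spoon from where it was at the start of the episode above 0.03 m).
Of spacer1, spacer2, spacer3 only 2 to 3 are there at a start; the rules pass over those that are not, and their reading is None.
Of saddle1, saddle2, saddle3, saddle4 only 2 to 3 are there at a start; the rules pass over those that are not, and their reading is None.
At some moment in a run one of spacer1, spacer2, spacer3, block may be knocked a few centimetres aside while the robot is not near it.
It also fails if it takes over 210 s, if anything falls off the work surface, if the arm or the gripper's body presses on something with over 40 N, if the wrist force passes 120 N, or if a joint passes its speed limit or range.

ROBOT

A 7-joint arm with a two-finger parallel gripper is mounted at the origin on the work surface. World frame = base frame: x ahead of the robot, y to its left, z up, the work surface at z = 0. Lengths are in mm, angles in rad, forces in N, time in s.
With the tool pointing down it reaches from about 425 to 950 mm from the base axis. Payload 4.7 kg.
Tool frame: the origin (TCP) lies on the mounting face of the last link; the fingertips stand 182 mm ahead of it and the grasp point (between the pads) lies 164 mm ahead of it (grip_point_offset is the distance from the TCP to the grasp point, in mm); z points along the fingers, y is the line along which they close (so a half turn about z gives the same grasp; the last joint's range is limited). The gripper opens to 87 mm and grips with 3 to 60 N. Pads are 19 mm wide; open, the fingers measure 117 mm over their backs; the gripper's body (75 mm by 190 mm) begins 51 mm behind the grasp point.
Start: joints at [1.13, 0.469, -0.049, 1.532, 0.024, 1.141, -0.082], TCP at [270.21, -618.561, 404.773] pointing down, gripper open.
Joint ranges: [-2.59, 2.59], [-0.33, 1.99], [-1.39, 1.29], [0.1, 2.45], [-1.04, 4.18], [0.21, 1.99], [-2.66, 2.66]. Speed limits (rad/s): [2.57, 2.57, 3.14, 3.14, 3.14, 3.14, 3.14].

INTERFACE

Orientations are given as a rotation vector (axis times angle).
In Python, from cell import * gives the robot as it stands.
- The arm moves only by the tool apply_moves, never from a script. Its arguments are lists of equal length, an entry for each row: "dr": the turn, a rotation vector about the tool's x, y, z scaled (see below), a list of three; "linear": the shift along the tool's x, y, z scaled (see below), a list of three; "jaw": the opening, from 0 (shut) to 1 (fully open). In form: {"dr": [[rx, ry, rz], ...], "linear": [[tx, ty, tz], ...], "jaw": [jaw, ...]}. A call has 1 to 8 rows; each row is the pose to reach, as a shift and turn from the pose commanded when the call began, along the tool's axes at that moment, turning the shorter way round; what a row does not reach only later rows make up. The controller multiplies each number of a shift by 100 mm and each number of a turn by 360 degrees. A row lasts 1/12 s, in which the tool goes at most 41.7 mm and 7.16 degrees, less where a joint would pass 70% of its speed; a pose out of reach is approached as far as the arm can. A call with a number of a shift or a turn outside -1 to 1 is refused whole. A call with a gripper value outside its range is refused whole. The fingers move at their own pace and stop on an object; the grip force is fixed at half the most. Time passes only in rows, so rows that repeat a pose let the fingers close. It gives the time, the measured TCP pose, the force, the opening and the grip force at its end, in the units of the state.
- get_state(): the state, without advancing time (a new reading comes with each control period).
- camera(name): name is "scene" or "top"; returns the picture (420x560x3 uint8, red, green, blue); there is no depth.
- camera_params(name): a dict with "fx", "fy", "cx", "cy" (pixels), "k1" (the pictures are not rectified: a ray, as slopes to the right and down, at radius r is drawn at 1 + k1 r^2 times it, then the intrinsics apply), "extrinsics" (4x4, takes a point from camera to world coordinates). Camera axes: x right, y up, looking along -z (the intrinsics and any distortion apply to the point x, -y, -z); pixel columns grow to the right and rows downward; lengths in mm; the calibration is good to about 2 mm. A picture is of the moment at which its call begins. camera_params takes no time and is no camera call.
- hand_in(): hands the job in; it is judged then, once.
The state is a dict: "clock": time; "joint_pos": joint angles; "joint_vel": joint speeds; "joint_efforts": joint torques, N m; "ee_pos": TCP position; "ee_rot": TCP orientation; "force": force on the tool from outside, world axes, zero at the start; "torque": the same for the moment, N m; "gripper_width": opening from 0.0 (shut) to 1.0 (fully open); "gripper_force": force on a finger pad.
Only numpy, scipy, OpenCV 4.12 (cv2) and the standard library are available. Lean on these libraries where they do the work, as an engineer would, in place of code of your own. Each camera call takes 0.05 s, during which the arm holds its last target. There are 200 camera calls.

## Working session

There is one attempt and no reset: what is moved stays moved. The work goes in short steps, Python scripts to look and compute and a tool call to move; the robot and the scene stay as the last step left them, time stands still between calls to the robot, and variables do not carry over. Pictures are saved under pics/ and viewed, at most 14 in all, crops included, and the job is handed in when it is done.

Besides the shell and the picture viewer there is one more tool, called by a JSON object that holds its "op" and its "data", one argument or row to a line. apply_moves: Moves the arm, as the interface text tells. Shifts and turns lie within -1 to 1; 1 stands for 100 mm of shift or 360 degrees of turn. Its arguments: {"type":"object","properties":{"dr":{"type":"array","items":{"type":"array","items":{"type":"number","minimum":-1,"maximum":1}}},"linear":{"type":"array","items":{"type":"array","items":{"type":"number","minimum":-1,"maximum":1}}},"jaw":{"type":"array","items":{"type":"number"}}},"required":["dr","linear","jaw"]}

```bash
mkdir -p pics; ls; python3 - <<'E'
from cell import *
import cv2
print(get_state())
for n in("scene","top"):
    p=camera_params(n);print(n,p)
    cv2.imwrite(f"pics/{n}0.png",cv2.resize(camera(n)[:,:,::-1],(800,600),interpolation=cv2.INTER_CUBIC))
E
```

```text
pics
{'clock': 0.0, 'joint_pos': array([ 1.1300933 ,  0.46945722, -0.04861481,  1.53368412,  0.02408712,
        1.14098506, -0.08229515]), 'joint_vel': array([ 0.00134526, -0.00188937, -0.00015429, -0.00045052,  0.00194123,
       -0.00067441,  0.00014688]), 'joint_efforts': array([ 7.39954030e-04, -5.07975447e+01, -8.01697117e-02, -2.36151356e+01,
       -6.11950248e-02,  3.78906517e-02,  1.85142953e-04]), 'ee_pos': array([ 270.11381775, -618.33707465,  403.69265436]), 'ee_rot': array([-3.07336073e+00, -6.41984637e-01,  7.02236951e-04]), 'force': array([-0.21575616, -0.6887366 ,  0.71923663]), 'torque': array([-0.00864853, -0.01778102,  0.01670795]), 'gripper_force': 0.0, 'gripper_width': 0.9990035695594428}
scene {'fx': 424.0625520363928, 'fy': 424.0625520363928, 'cx': 284.9385773218637, 'cy': 206.00156369564345, 'k1': 0.00719732386194036, 'extrinsics': array([[ 4.50595081e-01, -4.94663446e-01,  7.43150152e-01,
         1.19821347e+03],
       [ 8.92712846e-01,  2.44750903e-01, -3.78365921e-01,
        -3.52007973e+02],
       [ 5.27711984e-03,  8.33909510e-01,  5.51875966e-01,
         6.01294617e+02],
       [ 0.00000000e+00,  0.00000000e+00,  0.00000000e+00,
         1.00000000e+00]])}
top {'fx': 524.2681466531387, 'fy': 524.2681466531387, 'cx': 290.45294946934445, 'cy': 204.69073961570302, 'k1': -0.0894006998257678, 'extrinsics': array([[ 8.57683018e-03,  9.98876135e-01, -4.66144199e-02,
         4.46518065e+02],
       [-9.99962174e-01,  8.63486073e-03,  1.04368043e-03,
        -2.70157622e+01],
       [ 1.44501650e-03,  4.66037052e-02,  9.98912412e-01,
         1.52393195e+03],
       [ 0.00000000e+00,  0.00000000e+00,  0.00000000e+00,
         1.00000000e+00]])}
```

View pics/top0.png

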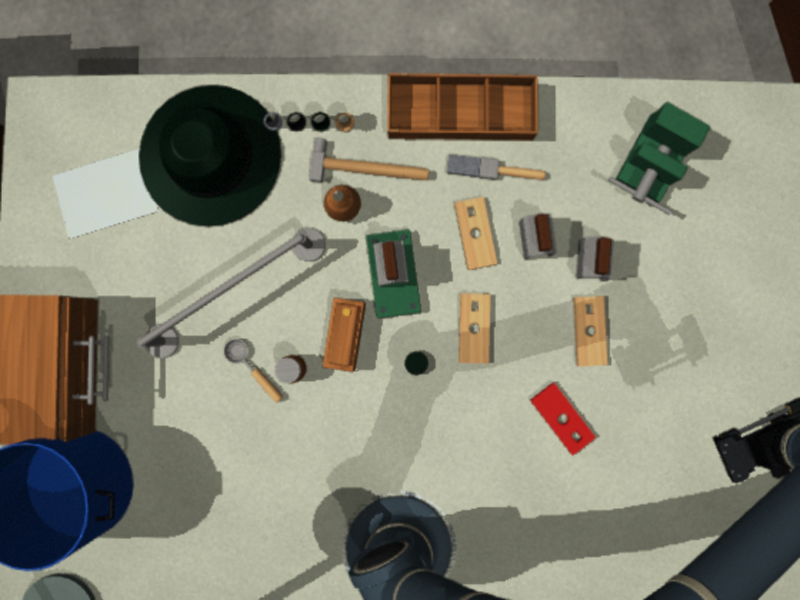

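View pics/scene0.png

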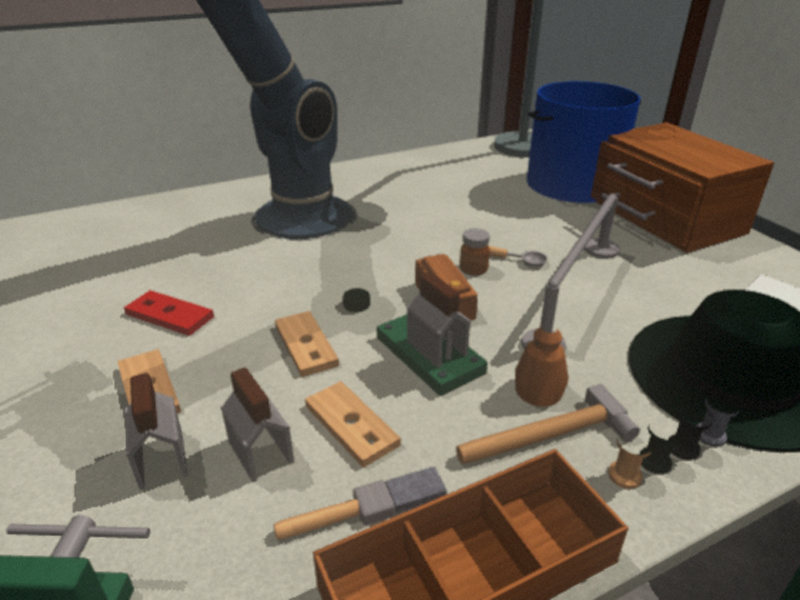

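The top view (enlarged pixels) shows three spacers at (476,232), (476,327) and (591,330). The red look-alike is at (564,417). Saddles are at (390,260) on the stand, (540,235) and (597,257). The block is at (345,334) and the rail runs from (160,342) to (308,240). Next I'll take enlarged crops.

```bash
cat > h.py <<'E'
from cell import *
import numpy as np, cv2
from scipy.spatial.transform import Rotation as R
def pix2w(n,uv,z):
    """native pixels -> world points on plane z"""
    p=camera_params(n);uv=np.atleast_2d(np.array(uv,float));E=p["extrinsics"]
    d=(uv-[p["cx"],p["cy"]])/[p["fx"],p["fy"]];s=d.copy()
    for _ in range(20): s=d/(1+p["k1"]*(s**2).sum(1,keepdims=True))
    r=np.c_[s[:,0],-s[:,1],-np.ones(len(s))]@E[:3,:3].T
    return E[:3,3]+r*((z-E[2,3])/r[:,2])[:,None]
def w2pix(n,P):
    p=camera_params(n);E=p["extrinsics"];c=(np.atleast_2d(P)-E[:3,3])@E[:3,:3]
    s=np.c_[c[:,0],-c[:,1]]/-c[:,2:];s=s*(1+p["k1"]*(s**2).sum(1,keepdims=True))
    return s*[p["fx"],p["fy"]]+[p["cx"],p["cy"]]
def shot(n,k=3): return np.mean([camera(n).astype(float) for _ in range(k)],0).astype(np.uint8)
def crop(img,x0,y0,w,hh,s,f): cv2.imwrite(f,cv2.resize(img[y0:y0+hh,x0:x0+w,::-1],(int(w*s),int(hh*s)),interpolation=cv2.INTER_CUBIC))
def plan(x,y,zg,yaw=None):
    """deltas (tool axes, in command units) from measured pose to grip point x,y,zg and tool-y direction yaw(deg, mod 180)"""
    s=get_state();Rm=R.from_rotvec(s["ee_rot"]).as_matrix()
    g=s["ee_pos"]+Rm@[0,0,164.]
    d=Rm.T@(np.array([x,y,zg])-g)/100
    a=np.degrees(np.arctan2(Rm[1,1],Rm[0,1]))
    print("t",round(s["clock"],2),"grip",g.round(1),"tool-y deg",round(a,1),"tilt",(Rm[:2,2]).round(4),"q7",s["joint_pos"][6].round(2))
    print("linear",d.round(3),"xy rows>=",int(np.ceil(np.linalg.norm(d)*100/41.7)))
    if yaw is not None:
        e=(yaw-a+90)%180-90
        print("turn about tool z:",round(-e/360,4),"rows",int(np.ceil(abs(e)/7.16)),"(alt",round((-e+np.sign(e)*180)/360,4),")")
E
python3 - <<'E'
from h import *
im=shot("top");np.save("im.npy",im)
crop(im,220,130,220,150,3.6,"pics/c1.png");crop(im,90,150,200,140,4,"pics/c2.png")
hsv=cv2.cvtColor(im,cv2.COLOR_RGB2HSV)
m=((hsv[...,0]<25)&(hsv[...,1]>70)&(hsv[...,2]>90)).astype(np.uint8)*255
for c in cv2.findContours(m,cv2.RETR_EXTERNAL,cv2.CHAIN_APPROX_NONE)[0]:
    if 300<cv2.contourArea(c)<3000:
        r=cv2.minAreaRect(c)
        b=pix2w("top",cv2.boxPoints(r)+0.0,15)
        print(np.round(r[0],1),b.mean(0).round(1),[round(float(np.linalg.norm(b[i]-b[i+1])),1) for i in(0,1)],[round(float(np.degrees(np.arctan2(*(b[i+1]-b[i])[[1,0]]))),1) for i in (0,1)],im[int(r[0][1])+8,int(r[0][0])])
E
```

```text
[393.9 292.8] [ 265.6 -328.4   15. ] [63.5, 144.5] [-53.1, -142.6] [186  32  29]
[239.6 233.9] [431.8 117.   15. ] [144.2, 63.1] [-8.8, -98.9] [167 104  55]
[413.1 231.4] [ 442.9 -383.9   15. ] [64.8, 141.3] [-86.7, -177.2] [185 140  90]
[331.9 229.5] [ 446.6 -148.4   15. ] [141.3, 62.2] [-1.2, -91.1] [186 141  90]
[332.8 162.8] [ 639.5 -150.1   15. ] [62.8, 141.6] [-78.0, -168.6] [205 172 111]
[262.6 117.7] [769.8  54.9  15. ] [26.1, 215.9] [-5.2, -96.0] [187 189 167]
```

View pics/c1.png

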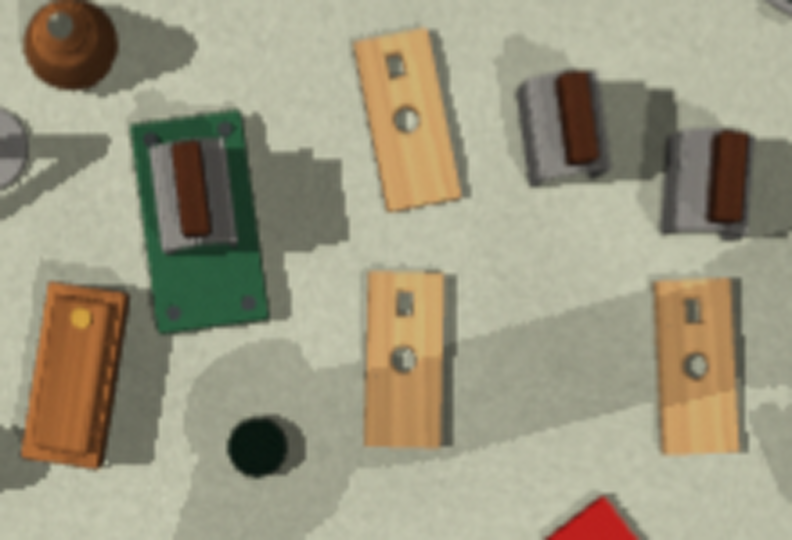

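View pics/c2.png

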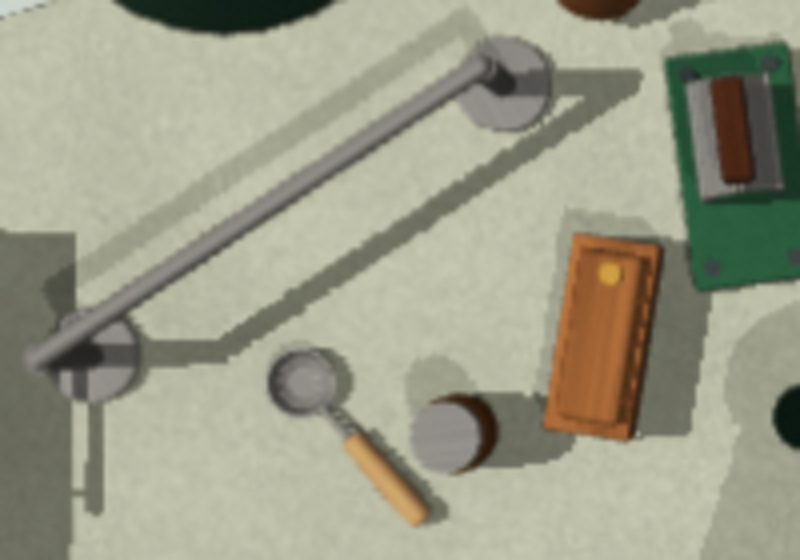

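Three saddles, three light-wood boards with hole and slot, and the block with its stud are confirmed. The stand's corners in c1 are (132,126), (240,110), (269,319) and (160,332). The bar's ends in c2 are (487,66) and (38,356).

```bash
python3 - <<'E'
from h import *
c1=lambda q:np.array(q)/3.6+[220,130]-0.36
c2=lambda q:np.array(q)/4+[90,150]-0.37
ang=lambda a,b:round(float(np.degrees(np.arctan2(b[1]-a[1],b[0]-a[0]))),1)
S=pix2w("top",c1([(132,126),(240,110),(269,319),(160,332)]),25)
print("stand",S.mean(0).round(1),[np.linalg.norm(S[i]-S[(i+1)%4]).round(1) for i in range(4)],ang(S[3],S[0]),ang(S[2],S[1]),ang(S[1],S[0]))
r=pix2w("top",c2([(487,66),(38,356)]),115);print("rail",r.mean(0).round(1),np.linalg.norm(r[0]-r[1]).round(1),ang(r[0],r[1]))
for n,z,L,Rr in [("s1",25,[(173,144),(184,238)],[(200,139),(211,234)]),("s2",0,[(557,75),(566,166)],[(591,71),(599,163)]),("s3",0,[(712,132),(708,221)],[(749,131),(744,223)])]:
    a=pix2w("top",c1(L),z+82);b=pix2w("top",c1(Rr),z+116)
    print(n,a.mean(0).round(1),b.mean(0).round(1),"mid",((a+b)/2).mean(0).round(1),ang(a[1],a[0]),ang(b[1],b[0]))
b=pix2w("top",c1([(49,284),(127,293),(100,468),(24,457)]),52);print("block@52",b.mean(0).round(1),ang(b[3],b[0]),ang(b[2],b[1]),np.linalg.norm(b[0]-b[1]).round(1),np.linalg.norm(b[0]-b[3]).round(1))
for h,s in [((406,120),(396,65)),((404,360),(404,303)),((697,366),(694,310))]:
    p=pix2w("top",c1([h,s]),8);print("board",p.round(1).tolist(),ang(p[0],p[1]))
print(pix2w("top",c1([(258,447)]),20),"jar",pix2w("top",c2([(450,434)]),75),"dauber",pix2w("top",c1([(60,25)]),112))
E
```

```text
stand [554.9  15.3  25. ] [np.float64(87.2), np.float64(168.5), np.float64(87.2), np.float64(166.0)] 8.4 8.4 99.0
rail [515.2 338.2 115. ] 363.3 123.3
s1 [571.9  29.6 107. ] [572.4   8.4 141. ] mid [572.1  19.  124. ] 7.3 7.2
s2 [ 631.3 -263.6   82. ] [ 629.9 -283.4  116. ] mid [ 630.6 -273.5   99. ] 5.6 4.8
s3 [ 589.2 -378.8   82. ] [ 585.8 -398.3  116. ] mid [ 587.5 -388.6   99. ] -2.9 -3.5
block@52 [431.9 111.   52. ] -7.5 -8.1 61.4 136.2
board [[639.8, -149.6, 8.0], [684.5, -141.4, 8.0]] 10.5
board [[446.1, -148.9, 8.0], [491.9, -148.7, 8.0]] 0.3
board [[443.0, -385.8, 8.0], [488.1, -383.4, 8.0]] 3.1
[[376.02732262 -32.23666815  20.        ]] jar [[364.23900969 214.1917583   75.        ]] dauber [[696.50103901 120.31090645 112.        ]]
```

```bash
python3 - <<'E'
from h import *
plan(587.5,-388.6,250,86.8)
E
```

```text
t 0.25 grip [ 270.2 -618.3  240.3] tool-y deg -66.4 tilt [-0.0003  0.0008] q7 -0.08
linear [ 3.828 -0.835 -0.096] xy rows>= 10
turn about tool z: 0.0744 rows 4 (alt -0.4256 )
```

{"op": "apply_moves", "data": {
  "dr": [
    [0, 0, 0],
    [0, 0, 0],
    [0, 0, 0]
  ],
  "linear": [
    [0.957, -0.209, -0.1],
    [0.957, -0.209, -0.1],
    [0.957, -0.209, -0.1]
  ],
  "jaw": [1, 1, 1]
}}

```text
clock: 0.5
ee_pos: [355.3, -557.0, 415.3]
ee_rot: [-3.071, -0.653, -0.008]
force: [1.6, 0.5, 0.6]
gripper_width: 1.0
gripper_force: 0.0
```

{"op": "apply_moves", "data": {
  "dr": [
    [0, 0, 0],
    [0, 0, 0],
    [0, 0, 0]
  ],
  "linear": [
    [0.957, -0.209, 0],
    [0.957, -0.209, 0],
    [0.957, -0.209, 0]
  ],
  "jaw": [1, 1, 1]
}}

```text
clock: 0.75
ee_pos: [434.9, -498.3, 414.9]
ee_rot: [-3.07, -0.656, -0.008]
force: [0.9, 1.6, 0.5]
gripper_width: 1.002
gripper_force: 0.0
```

{"op": "apply_moves", "data": {
  "dr": [
    [0, 0, 0],
    [0, 0, 0],
    [0, 0, 0]
  ],
  "linear": [
    [0.957, -0.209, 0],
    [0.957, -0.209, 0],
    [0.957, -0.209, 0]
  ],
  "jaw": [1, 1, 1]
}}

```text
clock: 1.0
ee_pos: [513.8, -440.4, 414.7]
ee_rot: [-3.069, -0.656, -0.007]
force: [0.8, 1.5, -0.3]
gripper_width: 1.001
gripper_force: 0.0
```

{"op": "apply_moves", "data": {
  "dr": [
    [0, 0, 0],
    [0, 0, 0],
    [0, 0, 0]
  ],
  "linear": [
    [0.957, -0.209, 0],
    [0.957, -0.209, 0],
    [0.957, -0.209, 0]
  ],
  "jaw": [1, 1, 1]
}}

```text
clock: 1.25
ee_pos: [592.7, -382.6, 414.5]
ee_rot: [-3.069, -0.655, -0.007]
force: [0.2, 1.6, 0.3]
gripper_width: 0.999
gripper_force: 0.0
```

{"op": "apply_moves", "data": {
  "dr": [
    [0, 0, 0.0744],
    [0, 0, 0.0744],
    [0, 0, 0.0744],
    [0, 0, 0.0744],
    [0, 0, 0.0744]
  ],
  "linear": [
    [0, 0, 0],
    [0, 0, 0],
    [0, 0, 0],
    [0, 0, 0],
    [0, 0, 0]
  ],
  "jaw": [1, 1, 1, 1, 1]
}}

```text
clock: 1.67
ee_pos: [587.7, -388.5, 414.6]
ee_rot: [3.14, -0.088, -0.001]
force: [0.9, -0.0, -0.6]
gripper_width: 0.998
gripper_force: 0.0
```

```bash
python3 - <<'E'
from h import *
plan(587.5,-388.6,102,86.8)
E
```

```text
t 1.67 grip [ 587.6 -388.5  250.6] tool-y deg -93.2 tilt [-0.0004 -0.0001] q7 -1.12
linear [-1.000e-03  1.000e-03  1.486e+00] xy rows>= 4
turn about tool z: -0.0001 rows 1 (alt 0.4999 )
```

{"op": "apply_moves", "data": {
  "dr": [
    [0, 0, 0],
    [0, 0, 0],
    [0, 0, 0]
  ],
  "linear": [
    [0, 0, 1.0],
    [0, 0, 1.0],
    [0, 0, 1.0]
  ],
  "jaw": [1, 1, 1]
}}

```text
clock: 1.92
ee_pos: [586.0, -387.6, 309.2]
ee_rot: [-3.136, 0.082, 0.011]
force: [-1.0, 0.4, -0.9]
gripper_width: 0.999
gripper_force: 0.0
```

{"op": "apply_moves", "data": {
  "dr": [
    [0, 0, 0],
    [0, 0, 0],
    [0, 0, 0],
    [0, 0, 0],
    [0, 0, 0],
    [0, 0, 0],
    [0, 0, 0],
    [0, 0, 0]
  ],
  "linear": [
    [0, 0, 0.3],
    [0, 0, 0.486],
    [0, 0, 0.486],
    [0, 0, 0.486],
    [0, 0, 0.486],
    [0, 0, 0.486],
    [0, 0, 0.486],
    [0, 0, 0.486]
  ],
  "jaw": [1, 1, 0, 0, 0, 0, 0, 0]
}}

```text
clock: 2.58
ee_pos: [587.9, -388.9, 267.7]
ee_rot: [3.139, -0.087, 0.004]
force: [0.6, -0.2, -0.0]
gripper_width: 0.631
gripper_force: 0.0
```

{"op": "apply_moves", "data": {
  "dr": [
    [0, 0, 0],
    [0, 0, 0],
    [0, 0, 0],
    [0, 0, 0],
    [0, 0, 0],
    [0, 0, 0]
  ],
  "linear": [
    [0, 0, 0],
    [0, 0, 0],
    [0, 0, -0.1],
    [0, 0, -0.4],
    [0, 0, -0.8],
    [0, 0, -0.8]
  ],
  "jaw": [0, 0, 0, 0, 0, 0]
}}

```text
clock: 3.08
ee_pos: [589.5, -389.9, 355.7]
ee_rot: [3.133, -0.088, 0.021]
force: [1.5, -1.5, 1.8]
gripper_width: 0.17
gripper_force: 0.0
```

{"op": "apply_moves", "data": {
  "dr": [
    [0, 0, 0],
    [0, 0, 0],
    [0, 0, 0]
  ],
  "linear": [
    [0, 0, -0.4],
    [0, 0, -0.7],
    [0, 0, -0.7]
  ],
  "jaw": [0, 0, 0]
}}

```text
clock: 3.33
ee_pos: [588.6, -389.4, 425.2]
ee_rot: [3.133, -0.087, 0.02]
force: [1.6, -1.0, 1.0]
gripper_width: 0.018
gripper_force: 0.0
```

```bash
python3 - <<'E'
from h import *
plan(457,426,255,33.3)
E
```

```text
t 3.33 grip [ 590.7 -390.7  261.2] tool-y deg -93.2 tilt [ 0.0126 -0.0075] q7 -1.12
linear [-1.791 -8.08  -0.016] xy rows>= 20
turn about tool z: 0.1486 rows 8 (alt -0.3514 )
```

{"op": "apply_moves", "data": {
  "dr": [
    [0, 0, 0],
    [0, 0, 0],
    [0, 0, 0],
    [0, 0, 0],
    [0, 0, 0],
    [0, 0, 0],
    [0, 0, 0],
    [0, 0, 0]
  ],
  "linear": [
    [0, 0, 0.1],
    [0, 0, 0.2],
    [0, 0, 0.3],
    [0, 0, 0.4],
    [0, 0, 0.5],
    [0, 0, 0.5],
    [0, 0, 0.5],
    [0, 0, 0.5]
  ],
  "jaw": [0.8, 0.8, 0.8, 0.8, 0.8, 0.8, 0.8, 0.8]
}}

```text
clock: 4.0
ee_pos: [587.7, -388.9, 366.1]
ee_rot: [3.14, -0.087, 0.0]
force: [0.7, -0.6, -0.2]
gripper_width: 0.54
gripper_force: 0.0
```

```bash
python3 - <<'E'
from h import *
im=shot("top");crop(im,340,130,100,80,7,"pics/c3.png");print(get_state()["gripper_width"])
plan(587.5,-388.6,102,86.8)
E
```

```text
0.6777497711391979
t 4.15 grip [ 588.  -388.9  203. ] tool-y deg -93.2 tilt [ 0.0013 -0.0008] q7 -1.12
linear [-0.006 -0.004  1.01 ] xy rows>= 3
turn about tool z: 0.0 rows 1 (alt -0.5 )
```

View pics/c3.png

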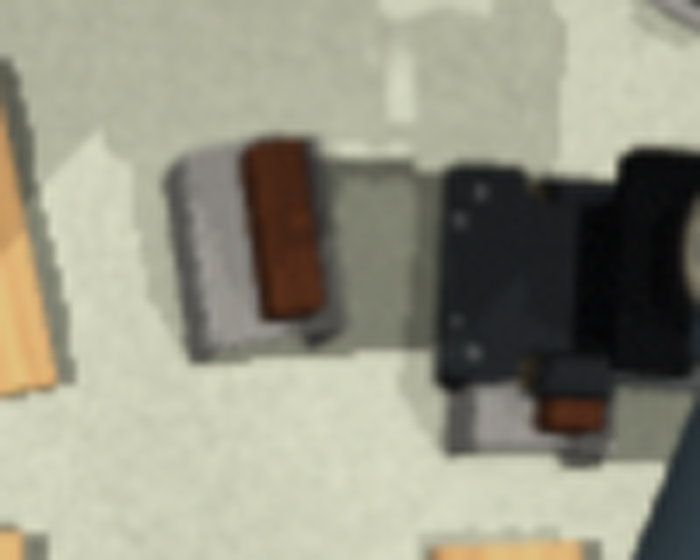

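The saddle still stands upright and unmoved; its ridge end is at crop (570,430). I'll grasp it again with more closing time.

{"op": "apply_moves", "data": {
  "dr": [
    [0, 0, 0],
    [0, 0, 0],
    [0, 0, 0],
    [0, 0, 0],
    [0, 0, 0],
    [0, 0, 0],
    [0, 0, 0],
    [0, 0, 0]
  ],
  "linear": [
    [0, 0, 0.4],
    [0, 0, 0.7],
    [0, 0, 1.0],
    [0, 0, 1.0],
    [0, 0, 1.0],
    [0, 0, 1.0],
    [0, 0, 1.0],
    [0, 0, 1.0]
  ],
  "jaw": [0.8, 0.7, 0.7, 0.6, 0, 0, 0, 0]
}}

```text
clock: 4.82
ee_pos: [588.3, -389.2, 268.9]
ee_rot: [3.138, -0.087, 0.006]
force: [-0.3, 0.6, -0.2]
gripper_width: 0.406
gripper_force: 0.0
```

{"op": "apply_moves", "data": {
  "dr": [
    [0, 0, 0],
    [0, 0, 0],
    [0, 0, 0],
    [0, 0, 0],
    [0, 0, 0],
    [0, 0, 0],
    [0, 0, 0],
    [0, 0, 0]
  ],
  "linear": [
    [0, 0, 0],
    [0, 0, 0],
    [0, 0, 0],
    [0, 0, 0],
    [0, 0, 0],
    [0, 0, 0],
    [0, 0, 0],
    [0, 0, 0]
  ],
  "jaw": [0, 0, 0, 0, 0, 0, 0, 0]
}}

```text
clock: 5.48
ee_pos: [587.9, -388.7, 267.4]
ee_rot: [3.14, -0.087, 0.002]
force: [-0.6, 2.1, 5.6]
gripper_width: 0.252
gripper_force: 29.8
```

```bash
python3 - <<'E'
from h import *
s=get_state();print(s["gripper_width"],s["gripper_force"],s["force"])
plan(587.5,-388.6,255,86.8)
E
```

```text
0.25232025640618605 29.778315480798483 [-0.60643329  2.06539918  5.62214248]
t 5.48 grip [ 588.1 -388.8  103.4] tool-y deg -93.2 tilt [ 0.0013 -0.0006] q7 -1.12
linear [-4.000e-03 -1.000e-03 -1.516e+00] xy rows>= 4
turn about tool z: 0.0001 rows 1 (alt -0.4999 )
```

{"op": "apply_moves", "data": {
  "dr": [
    [0, 0, 0],
    [0, 0, 0],
    [0, 0, 0],
    [0, 0, 0]
  ],
  "linear": [
    [0, 0, -0.1],
    [0, 0, -0.4],
    [0, 0, -0.8],
    [0, 0, -0.8]
  ],
  "jaw": [0, 0, 0, 0]
}}

```text
clock: 5.82
ee_pos: [589.2, -390.0, 354.2]
ee_rot: [3.134, -0.088, 0.018]
force: [2.2, -1.1, -0.7]
gripper_width: 0.255
gripper_force: 29.8
```

{"op": "apply_moves", "data": {
  "dr": [
    [0, 0, 0],
    [0, 0, 0],
    [0, 0, 0]
  ],
  "linear": [
    [0, 0, -0.4],
    [0, 0, -0.8],
    [0, 0, -0.8]
  ],
  "jaw": [0, 0, 0]
}}

```text
clock: 6.07
ee_pos: [588.7, -389.6, 435.5]
ee_rot: [3.133, -0.088, 0.021]
force: [1.8, -1.4, -0.3]
gripper_width: 0.254
gripper_force: 29.9
```

{"op": "apply_moves", "data": {
  "dr": [
    [0, 0, 0],
    [0, 0, 0],
    [0, 0, 0]
  ],
  "linear": [
    [-0.066, -0.3, 0],
    [-0.132, -0.6, 0],
    [-0.199, -0.9, 0]
  ],
  "jaw": [0, 0, 0]
}}

```text
clock: 6.32
ee_pos: [571.9, -297.1, 425.4]
ee_rot: [-3.14, 0.09, 0.001]
force: [0.6, 1.4, -3.7]
gripper_width: 0.249
gripper_force: 30.0
```

{"op": "apply_moves", "data": {
  "dr": [
    [0, 0, 0],
    [0, 0, 0],
    [0, 0, 0]
  ],
  "linear": [
    [-0.066, -0.3, 0],
    [-0.132, -0.6, 0],
    [-0.199, -0.9, 0]
  ],
  "jaw": [0, 0, 0]
}}

```text
clock: 6.57
ee_pos: [557.1, -205.4, 425.6]
ee_rot: [-3.14, 0.088, 0.001]
force: [1.3, 0.5, -2.8]
gripper_width: 0.249
gripper_force: 30.0
```

{"op": "apply_moves", "data": {
  "dr": [
    [0, 0, 0],
    [0, 0, 0],
    [0, 0, 0]
  ],
  "linear": [
    [-0.066, -0.3, 0],
    [-0.132, -0.6, 0],
    [-0.199, -0.9, 0]
  ],
  "jaw": [0, 0, 0]
}}

```text
clock: 6.82
ee_pos: [542.2, -114.5, 425.7]
ee_rot: [3.14, -0.088, -0.001]
force: [0.0, 0.7, -3.1]
gripper_width: 0.25
gripper_force: 30.0
```

{"op": "apply_moves", "data": {
  "dr": [
    [0, 0, 0],
    [0, 0, 0],
    [0, 0, 0]
  ],
  "linear": [
    [-0.066, -0.3, 0],
    [-0.132, -0.6, 0],
    [-0.199, -0.9, 0]
  ],
  "jaw": [0, 0, 0]
}}

```text
clock: 7.07
ee_pos: [527.3, -23.6, 425.8]
ee_rot: [3.14, -0.088, -0.0]
force: [0.2, -0.3, -3.0]
gripper_width: 0.248
gripper_force: 30.0
```

{"op": "apply_moves", "data": {
  "dr": [
    [0, 0, 0],
    [0, 0, 0],
    [0, 0, 0]
  ],
  "linear": [
    [-0.066, -0.3, 0],
    [-0.132, -0.6, 0],
    [-0.199, -0.9, 0]
  ],
  "jaw": [0, 0, 0]
}}

```text
clock: 7.32
ee_pos: [512.4, 67.3, 425.9]
ee_rot: [3.14, -0.088, -0.0]
force: [0.5, -1.1, -3.1]
gripper_width: 0.25
gripper_force: 30.0
```

{"op": "apply_moves", "data": {
  "dr": [
    [0, 0, 0],
    [0, 0, 0],
    [0, 0, 0]
  ],
  "linear": [
    [-0.066, -0.3, 0],
    [-0.132, -0.6, 0],
    [-0.199, -0.9, 0]
  ],
  "jaw": [0, 0, 0]
}}

```text
clock: 7.57
ee_pos: [497.7, 158.2, 425.8]
ee_rot: [3.14, -0.088, -0.0]
force: [0.0, 0.1, -4.3]
gripper_width: 0.248
gripper_force: 30.0
```

{"op": "apply_moves", "data": {
  "dr": [
    [0, 0, 0],
    [0, 0, 0],
    [0, 0, 0]
  ],
  "linear": [
    [-0.066, -0.3, 0],
    [-0.132, -0.6, 0],
    [-0.199, -0.9, 0]
  ],
  "jaw": [0, 0, 0]
}}

```text
clock: 7.82
ee_pos: [482.9, 249.1, 425.8]
ee_rot: [3.14, -0.088, -0.0]
force: [0.7, -0.3, -3.7]
gripper_width: 0.251
gripper_force: 30.0
```

{"op": "apply_moves", "data": {
  "dr": [
    [0, 0, 0],
    [0, 0, 0],
    [0, 0, 0]
  ],
  "linear": [
    [-0.066, -0.3, 0],
    [-0.132, -0.6, 0],
    [-0.199, -0.9, 0]
  ],
  "jaw": [0, 0, 0]
}}

```text
clock: 8.07
ee_pos: [468.1, 340.0, 425.7]
ee_rot: [3.14, -0.088, -0.0]
force: [0.3, -0.0, -3.4]
gripper_width: 0.25
gripper_force: 30.0
```

{"op": "apply_moves", "data": {
  "dr": [
    [0, 0, 0],
    [0, 0, 0],
    [0, 0, 0]
  ],
  "linear": [
    [-0.066, -0.3, 0],
    [-0.132, -0.6, 0],
    [-0.199, -0.9, 0]
  ],
  "jaw": [0, 0, 0]
}}

```text
clock: 8.32
ee_pos: [453.5, 431.0, 425.5]
ee_rot: [3.139, -0.088, -0.001]
force: [0.2, 1.0, -3.1]
gripper_width: 0.248
gripper_force: 30.0
```

{"op": "apply_moves", "data": {
  "dr": [
    [0, 0, 0.02],
    [0, 0, 0.04],
    [0, 0, 0.06],
    [0, 0, 0.08],
    [0, 0, 0.1],
    [0, 0, 0.12],
    [0, 0, 0.14],
    [0, 0, 0.149]
  ],
  "linear": [
    [0, 0, 0],
    [0, 0, 0],
    [0, 0, 0],
    [0, 0, 0],
    [0, 0, 0],
    [0, 0, 0],
    [0, 0, 0],
    [0, 0, 0]
  ],
  "jaw": [0, 0, 0, 0, 0, 0, 0, 0]
}}

```text
clock: 8.98
ee_pos: [453.9, 429.2, 425.0]
ee_rot: [2.928, -1.102, -0.017]
force: [1.6, -1.9, -7.5]
gripper_width: 0.248
gripper_force: 30.0
```

```bash
python3 - <<'E'
from h import *
im=shot("top");crop(im,90,150,200,140,4,"pics/c4.png")
s=get_state();print(s["gripper_width"],s["gripper_force"],s["force"],s["joint_pos"].round(2))
plan(457,426,149,33.3)
E
```

```text
0.251712505055243 29.988236096687615 [-0.86265818  1.14058434 -3.77025478] [-1.53  0.55  1.05  1.67 -0.5   1.24 -2.65]
t 9.13 grip [451.5 428.3 259.1] tool-y deg -130.9 tilt [-0.0138 -0.015 ] q7 -2.65
linear [ 0.057 -0.041  1.101] xy rows>= 3
turn about tool z: 0.0439 rows 3 (alt -0.4561 )
```

View pics/c4.png

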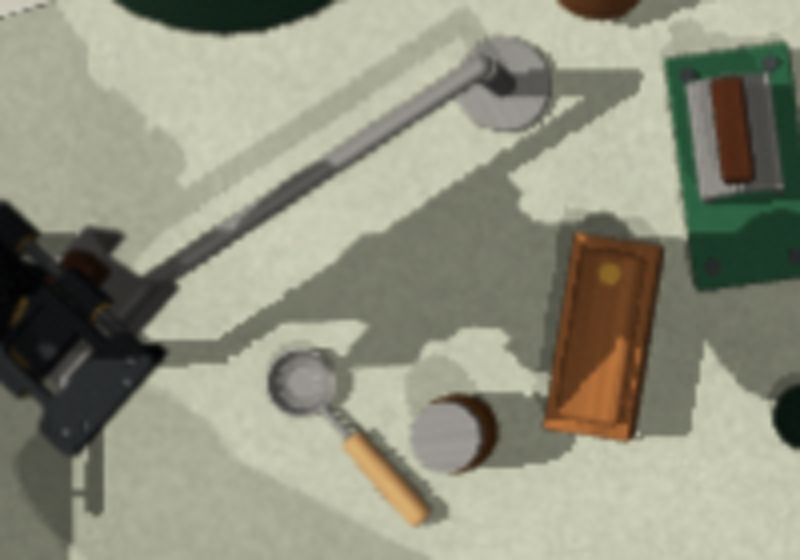

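q7 hit its limit, so I'll turn the other way round (-164°).

{"op": "apply_moves", "data": {
  "dr": [
    [0, 0, -0.019],
    [0, 0, -0.038],
    [0, 0, -0.057],
    [0, 0, -0.076],
    [0, 0, -0.095],
    [0, 0, -0.114],
    [0, 0, -0.133],
    [0, 0, -0.152]
  ],
  "linear": [
    [0, 0, 0],
    [0, 0, 0],
    [0, 0, 0],
    [0, 0, 0],
    [0, 0, 0],
    [0, 0, 0],
    [0, 0, 0],
    [0, 0, 0]
  ],
  "jaw": [0, 0, 0, 0, 0, 0, 0, 0]
}}

```text
clock: 9.8
ee_pos: [454.3, 429.5, 424.4]
ee_rot: [3.111, 0.389, -0.029]
force: [0.1, 0.4, -3.1]
gripper_width: 0.252
gripper_force: 30.0
```

{"op": "apply_moves", "data": {
  "dr": [
    [0, 0, -0.019],
    [0, 0, -0.038],
    [0, 0, -0.057],
    [0, 0, -0.076],
    [0, 0, -0.095],
    [0, 0, -0.114],
    [0, 0, -0.133],
    [0, 0, -0.152]
  ],
  "linear": [
    [0, 0, 0],
    [0, 0, 0],
    [0, 0, 0],
    [0, 0, 0],
    [0, 0, 0],
    [0, 0, 0],
    [0, 0, 0],
    [0, 0, 0]
  ],
  "jaw": [0, 0, 0, 0, 0, 0, 0, 0]
}}

```text
clock: 10.47
ee_pos: [454.0, 429.5, 425.0]
ee_rot: [-2.587, -1.777, 0.028]
force: [-0.4, 0.0, -4.2]
gripper_width: 0.253
gripper_force: 30.0
```

{"op": "apply_moves", "data": {
  "dr": [
    [0, 0, -0.019],
    [0, 0, -0.038],
    [0, 0, -0.057],
    [0, 0, -0.076],
    [0, 0, -0.095],
    [0, 0, -0.114],
    [0, 0, -0.133],
    [0, 0, -0.152]
  ],
  "linear": [
    [0, 0, 0],
    [0, 0, 0],
    [0, 0, 0],
    [0, 0, 0],
    [0, 0, 0],
    [0, 0, 0],
    [0, 0, 0],
    [0, 0, 0]
  ],
  "jaw": [0, 0, 0, 0, 0, 0, 0, 0]
}}

```text
clock: 11.13
ee_pos: [453.9, 429.5, 425.4]
ee_rot: [-1.478, -2.761, 0.021]
force: [1.0, -0.6, -4.2]
gripper_width: 0.246
gripper_force: 30.0
```

```bash
python3 - <<'E'
from h import *
s=get_state();print(s["gripper_width"],s["gripper_force"],s["force"],s["joint_pos"].round(2))
plan(457,426,149,33.3)
E
```

```text
0.24586477778975563 29.986075940541923 [ 0.99003808 -0.58888843 -4.19601291] [-1.09  0.38  0.35  1.65 -0.15  1.15 -0.1 ]
t 11.13 grip [451.4 428.2 261.5] tool-y deg 33.7 tilt [-0.015  -0.0074] q7 -0.1
linear [-0.052  0.053  1.124] xy rows>= 3
turn about tool z: 0.0011 rows 1 (alt -0.4989 )
```

{"op": "apply_moves", "data": {
  "dr": [
    [0, 0, 0],
    [0, 0, 0],
    [0, 0, 0],
    [0, 0, 0]
  ],
  "linear": [
    [-0.052, 0.053, 0],
    [-0.052, 0.053, 0],
    [-0.052, 0.053, 0.2],
    [-0.052, 0.053, 0.5]
  ],
  "jaw": [0, 0, 0, 0]
}}

```text
clock: 11.47
ee_pos: [462.6, 427.8, 377.5]
ee_rot: [-1.496, -2.755, 0.011]
force: [0.1, 0.7, -3.4]
gripper_width: 0.252
gripper_force: 30.0
```

{"op": "apply_moves", "data": {
  "dr": [
    [0, 0, 0],
    [0, 0, 0],
    [0, 0, 0],
    [0, 0, 0]
  ],
  "linear": [
    [0, 0, 0.2],
    [0, 0, 0.4],
    [0, 0, 0.5],
    [0, 0, 0.5]
  ],
  "jaw": [0, 0, 0, 0]
}}

```text
clock: 11.8
ee_pos: [459.7, 426.5, 321.8]
ee_rot: [-1.493, -2.753, 0.033]
force: [-0.1, -0.1, -3.8]
gripper_width: 0.249
gripper_force: 30.0
```

```bash
python3 - <<'E'
from h import *
s=get_state();print(s["gripper_width"],s["gripper_force"],s["force"])
plan(457,426,149,33.3)
im=shot("scene");crop(im,330,110,200,150,4,"pics/c5.png")
E
```

```text
0.24851006751175014 29.987464346922934 [-0.13282965 -0.14518694 -3.82799454]
t 11.8 grip [456.6 424.3 157.9] tool-y deg 33.1 tilt [-0.019  -0.0137] q7 -0.07
linear [0.012 0.014 0.089] xy rows>= 1
turn about tool z: -0.0007 rows 1 (alt 0.4993 )
```

View pics/c5.png

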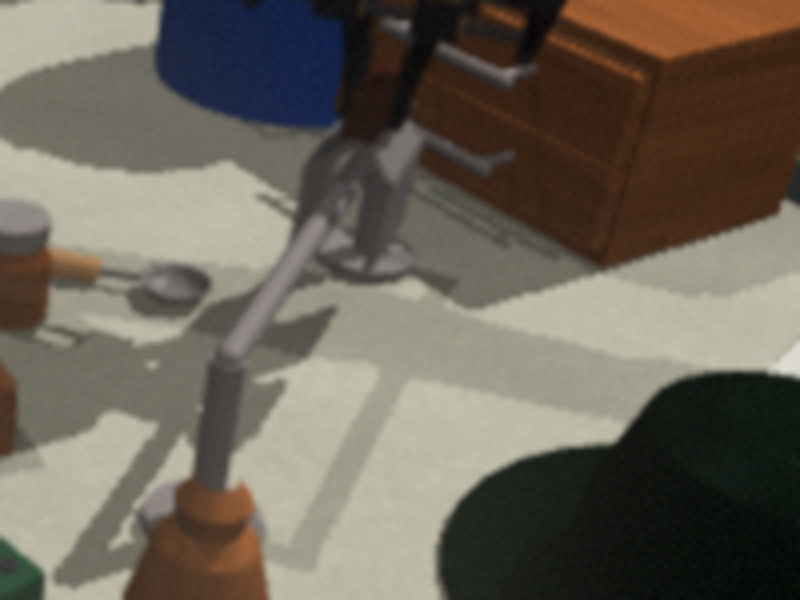

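The saddle straddles the bar at crop (350,170). I'll lower it, release and rise.

{"op": "apply_moves", "data": {
  "dr": [
    [0, 0, 0],
    [0, 0, 0],
    [0, 0, 0],
    [0, 0, 0],
    [0, 0, 0],
    [0, 0, 0],
    [0, 0, 0],
    [0, 0, 0]
  ],
  "linear": [
    [0, 0, 0.04],
    [0, 0, 0.08],
    [0, 0, 0.08],
    [0, 0, 0.08],
    [0, 0, 0.08],
    [0, 0, 0.08],
    [0, 0, 0.08],
    [0, 0, 0.08]
  ],
  "jaw": [0, 0, 0, 0.6, 0.6, 0.6, 0.6, 0.6]
}}

```text
clock: 12.62
ee_pos: [460.5, 427.1, 316.6]
ee_rot: [-1.492, -2.755, 0.025]
force: [-0.2, 0.1, -0.6]
gripper_width: 0.538
gripper_force: 0.0
```

{"op": "apply_moves", "data": {
  "dr": [
    [0, 0, 0],
    [0, 0, 0],
    [0, 0, 0],
    [0, 0, 0]
  ],
  "linear": [
    [0, 0, 0],
    [0, 0, -0.1],
    [0, 0, -0.4],
    [0, 0, -0.8]
  ],
  "jaw": [0.6, 0.6, 0.6, 0.6]
}}

```text
clock: 12.95
ee_pos: [460.7, 427.4, 394.5]
ee_rot: [-1.492, -2.753, 0.037]
force: [0.4, 0.4, -0.0]
gripper_width: 0.599
gripper_force: 0.0
```

```bash
python3 - <<'E'
from h import *
s=get_state();print(s["gripper_width"],s["force"])
plan(630.6,-273.5,225,95.2)
E
```

```text
0.5989049839895624 [ 0.39823868  0.41325816 -0.0489709 ]
t 12.95 grip [457.4 424.7 230.6] tool-y deg 33.1 tilt [-0.0201 -0.016 ] q7 -0.09
linear [-6.795 -2.361  0.133] xy rows>= 18
turn about tool z: -0.1725 rows 9 (alt 0.3275 )
```

{"op": "apply_moves", "data": {
  "dr": [
    [0, 0, 0],
    [0, 0, 0],
    [0, 0, 0]
  ],
  "linear": [
    [-0.3, -0.1, 0],
    [-0.6, -0.2, 0.01],
    [-0.85, -0.295, 0.017]
  ],
  "jaw": [0.6, 0.6, 0.6]
}}

```text
clock: 13.2
ee_pos: [484.0, 338.8, 396.8]
ee_rot: [-1.493, -2.756, 0.023]
force: [0.5, -0.1, 0.4]
gripper_width: 0.603
gripper_force: 0.0
```

{"op": "apply_moves", "data": {
  "dr": [
    [0, 0, 0],
    [0, 0, 0],
    [0, 0, 0]
  ],
  "linear": [
    [-0.3, -0.1, 0],
    [-0.6, -0.2, 0.01],
    [-0.85, -0.295, 0.017]
  ],
  "jaw": [0.6, 0.6, 0.6]
}}

```text
clock: 13.45
ee_pos: [505.6, 250.7, 394.9]
ee_rot: [-1.495, -2.754, 0.025]
force: [0.3, 0.2, 0.3]
gripper_width: 0.601
gripper_force: 0.0
```

{"op": "apply_moves", "data": {
  "dr": [
    [0, 0, 0],
    [0, 0, 0],
    [0, 0, 0]
  ],
  "linear": [
    [-0.3, -0.1, 0],
    [-0.6, -0.2, 0.01],
    [-0.85, -0.295, 0.017]
  ],
  "jaw": [0.6, 0.6, 0.6]
}}

```text
clock: 13.7
ee_pos: [527.2, 163.3, 393.8]
ee_rot: [-1.495, -2.754, 0.025]
force: [1.3, 0.3, 0.0]
gripper_width: 0.598
gripper_force: 0.0
```

{"op": "apply_moves", "data": {
  "dr": [
    [0, 0, 0],
    [0, 0, 0],
    [0, 0, 0]
  ],
  "linear": [
    [-0.3, -0.1, 0],
    [-0.6, -0.2, 0.01],
    [-0.85, -0.295, 0.017]
  ],
  "jaw": [0.6, 0.6, 0.6]
}}

```text
clock: 13.95
ee_pos: [548.8, 76.1, 392.7]
ee_rot: [-1.495, -2.755, 0.025]
force: [1.2, 0.4, 0.5]
gripper_width: 0.598
gripper_force: 0.0
```

{"op": "apply_moves", "data": {
  "dr": [
    [0, 0, 0],
    [0, 0, 0],
    [0, 0, 0]
  ],
  "linear": [
    [-0.3, -0.1, 0],
    [-0.6, -0.2, 0.01],
    [-0.85, -0.295, 0.017]
  ],
  "jaw": [0.6, 0.6, 0.6]
}}

```text
clock: 14.2
ee_pos: [570.4, -11.2, 391.6]
ee_rot: [-1.495, -2.755, 0.026]
force: [-0.2, -0.6, -0.2]
gripper_width: 0.6
gripper_force: 0.0
```

{"op": "apply_moves", "data": {
  "dr": [
    [0, 0, 0],
    [0, 0, 0],
    [0, 0, 0]
  ],
  "linear": [
    [-0.3, -0.1, 0],
    [-0.6, -0.2, 0.01],
    [-0.85, -0.295, 0.017]
  ],
  "jaw": [0.6, 0.6, 0.6]
}}

```text
clock: 14.45
ee_pos: [592.1, -98.5, 390.5]
ee_rot: [-1.495, -2.755, 0.026]
force: [0.2, -0.7, 0.1]
gripper_width: 0.599
gripper_force: 0.0
```

{"op": "apply_moves", "data": {
  "dr": [
    [0, 0, 0],
    [0, 0, 0],
    [0, 0, 0]
  ],
  "linear": [
    [-0.3, -0.1, 0],
    [-0.6, -0.2, 0.01],
    [-0.85, -0.295, 0.017]
  ],
  "jaw": [0.6, 0.6, 0.6]
}}

```text
clock: 14.7
ee_pos: [613.7, -185.7, 389.4]
ee_rot: [-1.494, -2.755, 0.027]
force: [0.2, -0.3, -0.5]
gripper_width: 0.598
gripper_force: 0.0
```

{"op": "apply_moves", "data": {
  "dr": [
    [0, 0, 0],
    [0, 0, 0],
    [0, 0, 0]
  ],
  "linear": [
    [-0.3, -0.1, 0],
    [-0.6, -0.2, 0.01],
    [-0.85, -0.295, 0.017]
  ],
  "jaw": [0.6, 0.6, 0.6]
}}

```text
clock: 14.95
ee_pos: [635.4, -273.0, 388.2]
ee_rot: [-1.494, -2.755, 0.027]
force: [0.1, -0.2, 0.7]
gripper_width: 0.602
gripper_force: 0.0
```

{"op": "apply_moves", "data": {
  "dr": [
    [0, 0, -0.018],
    [0, 0, -0.036],
    [0, 0, -0.054],
    [0, 0, -0.072],
    [0, 0, -0.086],
    [0, 0, -0.086]
  ],
  "linear": [
    [0, 0, 0],
    [0, 0, 0],
    [0, 0, 0],
    [0, 0, 0],
    [0, 0, 0],
    [0, 0, 0]
  ],
  "jaw": [0.6, 0.6, 0.6, 0.6, 0.6, 0.6]
}}

```text
clock: 15.45
ee_pos: [635.1, -271.1, 388.2]
ee_rot: [-0.7, -3.05, 0.021]
force: [0.2, 0.3, -0.1]
gripper_width: 0.601
gripper_force: 0.0
```

{"op": "apply_moves", "data": {
  "dr": [
    [0, 0, -0.018],
    [0, 0, -0.036],
    [0, 0, -0.054],
    [0, 0, -0.072],
    [0, 0, -0.0865],
    [0, 0, -0.0865]
  ],
  "linear": [
    [0, 0, 0],
    [0, 0, 0],
    [0, 0, 0],
    [0, 0, 0],
    [0, 0, 0],
    [0, 0, 0]
  ],
  "jaw": [0.6, 0.6, 0.6, 0.6, 0.6, 0.6]
}}

```text
clock: 15.95
ee_pos: [635.1, -271.0, 387.9]
ee_rot: [0.141, -3.123, 0.016]
force: [0.6, 0.9, -0.1]
gripper_width: 0.599
gripper_force: 0.0
```

```bash
python3 - <<'E'
s=open("h.py").read()
s=s[:s.index("    if yaw is not")]+'''    if yaw is None: yaw=a
    b=np.radians(a+(yaw-a+90)%180-90)
    T=np.c_[[np.cos(b+np.pi/2),np.sin(b+np.pi/2),0],[np.cos(b),np.sin(b),0],[0,0,-1]]
    w=R.from_matrix(Rm.T@T).as_rotvec()
    print("dr",(w/2/np.pi).round(4),"rows",int(np.ceil(np.degrees(np.linalg.norm(w))/7.16)))
'''
open("h.py","w").write(s)
from h import *
plan(630.6,-273.5,102.5,95.2)
E
```

```text
t 15.95 grip [ 632.6 -272.7  223.9] tool-y deg 95.2 tilt [-0.015  -0.0107] q7 2.12
linear [0.002 0.005 1.214] xy rows>= 3
dr [-0.0015 -0.0025 -0.0001] rows 1
```

{"op": "apply_moves", "data": {
  "dr": [
    [-0.0015, -0.0025, 0],
    [-0.0015, -0.0025, 0],
    [-0.0015, -0.0025, 0],
    [-0.0015, -0.0025, 0]
  ],
  "linear": [
    [0.03, -0.01, 0.3],
    [0.03, -0.01, 0.6],
    [0.03, -0.01, 0.9],
    [0.03, -0.01, 1.0]
  ],
  "jaw": [0.6, 0.6, 0.6, 0.6]
}}

```text
clock: 16.28
ee_pos: [629.3, -272.4, 283.1]
ee_rot: [0.136, -3.131, -0.005]
force: [-1.0, 0.5, -0.8]
gripper_width: 0.604
gripper_force: 0.0
```

{"op": "apply_moves", "data": {
  "dr": [
    [0, 0, 0],
    [0, 0, 0],
    [0, 0, 0],
    [0, 0, 0],
    [0, 0, 0],
    [0, 0, 0],
    [0, 0, 0],
    [0, 0, 0]
  ],
  "linear": [
    [0, 0, 0.1],
    [0, 0, 0.2],
    [0, 0, 0.2],
    [0, 0, 0.2],
    [0, 0, 0.2],
    [0, 0, 0.2],
    [0, 0, 0.2],
    [0, 0, 0.2]
  ],
  "jaw": [0.6, 0.6, 0, 0, 0, 0, 0, 0]
}}

```text
clock: 16.95
ee_pos: [630.9, -273.2, 268.3]
ee_rot: [-0.143, 3.138, -0.001]
force: [-1.4, -0.5, 4.1]
gripper_width: 0.253
gripper_force: 29.5
```

{"op": "apply_moves", "data": {
  "dr": [
    [0, 0, 0],
    [0, 0, 0],
    [0, 0, 0],
    [0, 0, 0]
  ],
  "linear": [
    [0, 0, 0],
    [0, 0, 0],
    [0, 0, 0],
    [0, 0, 0]
  ],
  "jaw": [0, 0, 0, 0]
}}

```text
clock: 17.28
ee_pos: [630.9, -273.2, 268.2]
ee_rot: [-0.143, 3.138, -0.0]
force: [-1.1, 1.3, 5.2]
gripper_width: 0.253
gripper_force: 29.5
```

```bash
python3 - <<'E'
from h import *
s=get_state();print(s["gripper_width"],s["gripper_force"],s["force"])
plan(515,338,270,33.3)
E
```

```text
0.252559293344368 29.52330598141998 [-1.09419766  1.34104188  5.19991188]
t 17.28 grip [ 631.  -273.3  104.2] tool-y deg 95.2 tilt [ 0.0004 -0.0002] q7 2.16
linear [ 0.6    6.192 -1.66 ] xy rows>= 16
dr [-0.00e+00  1.00e-04  1.72e-01] rows 9
```

{"op": "apply_moves", "data": {
  "dr": [
    [0, 0, 0],
    [0, 0, 0],
    [0, 0, 0],
    [0, 0, 0]
  ],
  "linear": [
    [0, 0, -0.1],
    [0, 0, -0.4],
    [0, 0, -0.7],
    [0, 0, -0.8]
  ],
  "jaw": [0, 0, 0, 0]
}}

```text
clock: 17.62
ee_pos: [631.3, -273.8, 351.1]
ee_rot: [-0.142, 3.134, -0.004]
force: [1.6, -1.3, -2.4]
gripper_width: 0.25
gripper_force: 29.5
```

{"op": "apply_moves", "data": {
  "dr": [
    [0, 0, 0],
    [0, 0, 0],
    [0, 0, 0],
    [0, 0, 0]
  ],
  "linear": [
    [0, 0, -0.3],
    [0, 0, -0.6],
    [0, 0, -0.86],
    [0, 0, -0.86]
  ],
  "jaw": [0, 0, 0, 0]
}}

```text
clock: 17.95
ee_pos: [631.4, -273.9, 438.8]
ee_rot: [-0.142, 3.13, -0.006]
force: [1.9, -1.5, -1.8]
gripper_width: 0.251
gripper_force: 29.5
```

{"op": "apply_moves", "data": {
  "dr": [
    [0, 0, 0],
    [0, 0, 0],
    [0, 0, 0]
  ],
  "linear": [
    [0.029, 0.295, 0],
    [0.058, 0.59, 0],
    [0.086, 0.885, 0]
  ],
  "jaw": [0, 0, 0]
}}

```text
clock: 18.2
ee_pos: [613.2, -185.0, 430.8]
ee_rot: [0.14, -3.134, -0.002]
force: [1.0, 0.8, -3.9]
gripper_width: 0.25
gripper_force: 29.9
```

{"op": "apply_moves", "data": {
  "dr": [
    [0, 0, 0],
    [0, 0, 0],
    [0, 0, 0]
  ],
  "linear": [
    [0.029, 0.295, 0],
    [0.058, 0.59, 0],
    [0.086, 0.885, 0]
  ],
  "jaw": [0, 0, 0]
}}

```text
clock: 18.45
ee_pos: [596.5, -97.0, 430.9]
ee_rot: [0.142, -3.134, -0.001]
force: [0.7, -0.2, -4.2]
gripper_width: 0.249
gripper_force: 29.9
```

{"op": "apply_moves", "data": {
  "dr": [
    [0, 0, 0],
    [0, 0, 0],
    [0, 0, 0]
  ],
  "linear": [
    [0.029, 0.295, 0],
    [0.058, 0.59, 0],
    [0.086, 0.885, 0]
  ],
  "jaw": [0, 0, 0]
}}

```text
clock: 18.7
ee_pos: [579.9, -9.7, 431.1]
ee_rot: [0.142, -3.134, -0.0]
force: [-0.3, 0.4, -3.1]
gripper_width: 0.252
gripper_force: 29.9
```

{"op": "apply_moves", "data": {
  "dr": [
    [0, 0, 0],
    [0, 0, 0],
    [0, 0, 0]
  ],
  "linear": [
    [0.029, 0.295, 0],
    [0.058, 0.59, 0],
    [0.086, 0.885, 0]
  ],
  "jaw": [0, 0, 0]
}}

```text
clock: 18.95
ee_pos: [563.3, 77.5, 431.2]
ee_rot: [0.142, -3.134, 0.001]
force: [-0.1, 0.1, -3.2]
gripper_width: 0.249
gripper_force: 29.9
```

{"op": "apply_moves", "data": {
  "dr": [
    [0, 0, 0],
    [0, 0, 0],
    [0, 0, 0]
  ],
  "linear": [
    [0.029, 0.295, 0],
    [0.058, 0.59, 0],
    [0.086, 0.885, 0]
  ],
  "jaw": [0, 0, 0]
}}

```text
clock: 19.2
ee_pos: [546.7, 164.8, 431.2]
ee_rot: [0.142, -3.134, 0.002]
force: [0.6, -0.4, -3.3]
gripper_width: 0.252
gripper_force: 29.9
```

{"op": "apply_moves", "data": {
  "dr": [
    [0, 0, 0],
    [0, 0, 0],
    [0, 0, 0]
  ],
  "linear": [
    [0.029, 0.295, 0],
    [0.058, 0.59, 0],
    [0.086, 0.885, 0]
  ],
  "jaw": [0, 0, 0]
}}

```text
clock: 19.45
ee_pos: [530.2, 252.0, 431.1]
ee_rot: [0.142, -3.134, 0.002]
force: [0.5, -0.1, -3.5]
gripper_width: 0.251
gripper_force: 29.9
```

{"op": "apply_moves", "data": {
  "dr": [
    [0, 0, 0],
    [0, 0, 0],
    [0, 0, 0]
  ],
  "linear": [
    [0.029, 0.295, 0],
    [0.058, 0.59, 0],
    [0.086, 0.885, 0]
  ],
  "jaw": [0, 0, 0]
}}

```text
clock: 19.7
ee_pos: [513.7, 339.3, 431.0]
ee_rot: [0.142, -3.134, 0.003]
force: [0.2, -0.3, -4.0]
gripper_width: 0.244
gripper_force: 29.9
```

{"op": "apply_moves", "data": {
  "dr": [
    [0, 0, 0.018],
    [0, 0, 0.036],
    [0, 0, 0.054],
    [0, 0, 0.072],
    [0, 0, 0.086],
    [0, 0, 0.086]
  ],
  "linear": [
    [0, 0, 0],
    [0, 0, 0],
    [0, 0, 0],
    [0, 0, 0],
    [0, 0, 0],
    [0, 0, 0]
  ],
  "jaw": [0, 0, 0, 0, 0, 0]
}}

```text
clock: 20.2
ee_pos: [514.1, 338.2, 431.1]
ee_rot: [-0.701, -3.059, 0.005]
force: [0.1, -0.4, -3.2]
gripper_width: 0.253
gripper_force: 30.0
```

{"op": "apply_moves", "data": {
  "dr": [
    [0, 0, 0.018],
    [0, 0, 0.036],
    [0, 0, 0.054],
    [0, 0, 0.072],
    [0, 0, 0.086],
    [0, 0, 0.086]
  ],
  "linear": [
    [0, 0, 0],
    [0, 0, 0],
    [0, 0, 0],
    [0, 0, 0],
    [0, 0, 0],
    [0, 0, 0]
  ],
  "jaw": [0, 0, 0, 0, 0, 0]
}}

```text
clock: 20.7
ee_pos: [514.2, 338.2, 431.9]
ee_rot: [-1.49, -2.764, 0.004]
force: [0.1, 0.3, -4.2]
gripper_width: 0.253
gripper_force: 30.0
```

```bash
python3 - <<'E'
from h import *
s=get_state();print(s["gripper_width"],s["gripper_force"],s["force"])
plan(515,338,151,33.3)
E
```

```text
0.25258146702773915 29.957246063277125 [ 0.09293098  0.30720507 -4.24460322]
t 20.7 grip [513.8 338.  267.9] tool-y deg 33.3 tilt [-0.0027 -0.0016] q7 0.02
linear [-0.007  0.014  1.169] xy rows>= 3
dr [-0.0005 -0.      0.0001] rows 1
```

{"op": "apply_moves", "data": {
  "dr": [
    [0, 0, 0],
    [0, 0, 0],
    [0, 0, 0],
    [0, 0, 0],
    [0, 0, 0]
  ],
  "linear": [
    [-0.007, 0.014, 0.2],
    [-0.007, 0.014, 0.5],
    [-0.007, 0.014, 0.8],
    [-0.007, 0.014, 0.9],
    [-0.007, 0.014, 0.9]
  ],
  "jaw": [0, 0, 0, 0, 0]
}}

```text
clock: 21.12
ee_pos: [514.9, 337.9, 339.7]
ee_rot: [-1.487, -2.763, 0.012]
force: [-0.1, 1.0, -3.3]
gripper_width: 0.25
gripper_force: 30.0
```

{"op": "apply_moves", "data": {
  "dr": [
    [0, 0, 0],
    [0, 0, 0],
    [0, 0, 0],
    [0, 0, 0],
    [0, 0, 0],
    [0, 0, 0],
    [0, 0, 0],
    [0, 0, 0]
  ],
  "linear": [
    [0, 0, 0.1],
    [0, 0, 0.2],
    [0, 0, 0.275],
    [0, 0, 0.275],
    [0, 0, 0.275],
    [0, 0, 0.275],
    [0, 0, 0.275],
    [0, 0, 0.275]
  ],
  "jaw": [0, 0, 0, 0, 0.6, 0.6, 0.6, 0.6]
}}

```text
clock: 21.78
ee_pos: [516.5, 338.7, 317.2]
ee_rot: [1.492, 2.765, 0.003]
force: [0.7, 0.0, -0.3]
gripper_width: 0.47
gripper_force: 0.0
```

{"op": "apply_moves", "data": {
  "dr": [
    [0, 0, 0],
    [0, 0, 0],
    [0, 0, 0],
    [0, 0, 0],
    [0, 0, 0]
  ],
  "linear": [
    [0, 0, 0],
    [0, 0, 0],
    [0, 0, -0.1],
    [0, 0, -0.4],
    [0, 0, -0.8]
  ],
  "jaw": [0.6, 0.6, 0.6, 0.6, 0.6]
}}

```text
clock: 22.2
ee_pos: [515.3, 338.2, 394.5]
ee_rot: [-1.49, -2.762, 0.011]
force: [-0.2, 0.9, -0.9]
gripper_width: 0.597
gripper_force: 0.0
```

```bash
python3 - <<'E'
from h import *
s=get_state();print(s["gripper_width"],s["gripper_force"],s["force"])
plan(572.1,19,230,97.5)
E
```

```text
0.5965877691786096 0.0 [-0.1729439   0.94603139 -0.93316953]
t 22.2 grip [514.2 337.4 230.5] tool-y deg 33.3 tilt [-0.0062 -0.0043] q7 0.03
linear [-2.979 -1.264  0.015] xy rows>= 8
dr [-0.0011 -0.0006 -0.1784] rows 9
```

{"op": "apply_moves", "data": {
  "dr": [
    [0, 0, 0],
    [0, 0, 0],
    [0, 0, 0]
  ],
  "linear": [
    [-0.35, -0.14, 0],
    [-0.7, -0.28, 0],
    [-0.993, -0.421, 0]
  ],
  "jaw": [0.6, 0.6, 0.6]
}}

```text
clock: 22.45
ee_pos: [536.0, 230.5, 397.9]
ee_rot: [1.491, 2.763, 0.003]
force: [0.9, -1.4, 0.0]
gripper_width: 0.6
gripper_force: 0.0
```

{"op": "apply_moves", "data": {
  "dr": [
    [0, 0, 0],
    [0, 0, 0],
    [0, 0, 0]
  ],
  "linear": [
    [-0.35, -0.14, 0],
    [-0.7, -0.28, 0],
    [-0.993, -0.421, 0]
  ],
  "jaw": [0.6, 0.6, 0.6]
}}

```text
clock: 22.7
ee_pos: [555.1, 123.5, 397.1]
ee_rot: [1.494, 2.763, 0.001]
force: [1.1, -0.0, -0.3]
gripper_width: 0.601
gripper_force: 0.0
```

{"op": "apply_moves", "data": {
  "dr": [
    [0, 0, 0],
    [0, 0, 0],
    [0, 0, 0]
  ],
  "linear": [
    [-0.35, -0.14, 0],
    [-0.7, -0.28, 0],
    [-0.993, -0.421, 0]
  ],
  "jaw": [0.6, 0.6, 0.6]
}}

```text
clock: 22.95
ee_pos: [574.4, 17.4, 397.1]
ee_rot: [1.494, 2.763, 0.0]
force: [0.5, -0.0, 0.3]
gripper_width: 0.601
gripper_force: 0.0
```

{"op": "apply_moves", "data": {
  "dr": [
    [0, 0, -0.018],
    [0, 0, -0.036],
    [0, 0, -0.054],
    [0, 0, -0.072],
    [0, 0, -0.089],
    [0, 0, -0.089]
  ],
  "linear": [
    [0, 0, 0],
    [0, 0, 0],
    [0, 0, 0],
    [0, 0, 0],
    [0, 0, 0],
    [0, 0, 0]
  ],
  "jaw": [0.6, 0.6, 0.6, 0.6, 0.6, 0.6]
}}

```text
clock: 23.45
ee_pos: [574.1, 19.9, 396.8]
ee_rot: [0.669, 3.069, 0.001]
force: [0.2, 0.7, 0.1]
gripper_width: 0.597
gripper_force: 0.0
```

{"op": "apply_moves", "data": {
  "dr": [
    [0, 0, -0.018],
    [0, 0, -0.036],
    [0, 0, -0.054],
    [0, 0, -0.072],
    [0, 0, -0.089],
    [0, 0, -0.089]
  ],
  "linear": [
    [0, 0, 0],
    [0, 0, 0],
    [0, 0, 0],
    [0, 0, 0],
    [0, 0, 0],
    [0, 0, 0]
  ],
  "jaw": [0.6, 0.6, 0.6, 0.6, 0.6, 0.6]
}}

```text
clock: 23.95
ee_pos: [574.1, 20.0, 396.5]
ee_rot: [0.2, -3.135, -0.001]
force: [-0.5, -0.3, 0.3]
gripper_width: 0.598
gripper_force: 0.0
```

```bash
python3 - <<'E'
from h import *
plan(572.1,19,127.5,97.5)
E
```

```text
t 23.95 grip [574.1  20.1 232.5] tool-y deg 97.3 tilt [-0.0002  0.0003] q7 1.65
linear [ 0.021 -0.009  1.05 ] xy rows>= 3
dr [ 0.0001 -0.     -0.0005] rows 1
```

{"op": "apply_moves", "data": {
  "dr": [
    [0, 0, 0],
    [0, 0, 0],
    [0, 0, 0],
    [0, 0, 0]
  ],
  "linear": [
    [0.021, -0.009, 0.2],
    [0.021, -0.009, 0.5],
    [0.021, -0.009, 0.8],
    [0.021, -0.009, 0.9]
  ],
  "jaw": [0.6, 0.6, 0.6, 0.6]
}}

```text
clock: 24.28
ee_pos: [570.6, 19.0, 302.5]
ee_rot: [0.195, -3.128, 0.0]
force: [-0.3, 0.9, -0.1]
gripper_width: 0.6
gripper_force: 0.0
```

{"op": "apply_moves", "data": {
  "dr": [
    [0, 0, 0],
    [0, 0, 0],
    [0, 0, 0],
    [0, 0, 0],
    [0, 0, 0],
    [0, 0, 0],
    [0, 0, 0],
    [0, 0, 0]
  ],
  "linear": [
    [0, 0, 0.1],
    [0, 0, 0.15],
    [0, 0, 0.15],
    [0, 0, 0.15],
    [0, 0, 0.15],
    [0, 0, 0.15],
    [0, 0, 0.15],
    [0, 0, 0.15]
  ],
  "jaw": [0.6, 0.6, 0, 0, 0, 0, 0, 0]
}}

```text
clock: 24.95
ee_pos: [572.2, 19.0, 291.6]
ee_rot: [-0.202, 3.135, 0.0]
force: [-0.0, -0.4, 2.0]
gripper_width: 0.252
gripper_force: 30.0
```

{"op": "apply_moves", "data": {
  "dr": [
    [0, 0, 0],
    [0, 0, 0],
    [0, 0, 0],
    [0, 0, 0],
    [0, 0, 0],
    [0, 0, 0],
    [0, 0, 0]
  ],
  "linear": [
    [0, 0, 0],
    [0, 0, 0],
    [0, 0, 0],
    [0, 0, -0.1],
    [0, 0, -0.3],
    [0, 0, -0.6],
    [0, 0, -0.8]
  ],
  "jaw": [0, 0, 0, 0, 0, 0, 0]
}}

```text
clock: 25.53
ee_pos: [571.9, 18.9, 372.2]
ee_rot: [0.201, -3.134, -0.0]
force: [0.3, 0.2, -2.8]
gripper_width: 0.25
gripper_force: 30.0
```

{"op": "apply_moves", "data": {
  "dr": [
    [0, 0, 0],
    [0, 0, 0],
    [0, 0, 0]
  ],
  "linear": [
    [0, 0, -0.3],
    [0, 0, -0.7],
    [0, 0, -0.7]
  ],
  "jaw": [0, 0, 0]
}}

```text
clock: 25.78
ee_pos: [573.5, 18.7, 448.4]
ee_rot: [-0.2, 3.123, 0.001]
force: [1.0, -0.6, -2.0]
gripper_width: 0.248
gripper_force: 30.0
```

{"op": "apply_moves", "data": {
  "dr": [
    [0, 0, 0],
    [0, 0, 0],
    [0, 0, 0]
  ],
  "linear": [
    [-0.03, 0.25, 0],
    [-0.06, 0.5, 0],
    [-0.1, 0.763, 0]
  ],
  "jaw": [0, 0, 0]
}}

```text
clock: 26.03
ee_pos: [571.6, 96.0, 440.3]
ee_rot: [0.198, -3.133, 0.0]
force: [0.3, 0.0, -4.1]
gripper_width: 0.249
gripper_force: 30.0
```

{"op": "apply_moves", "data": {
  "dr": [
    [0, 0, 0],
    [0, 0, 0],
    [0, 0, 0]
  ],
  "linear": [
    [-0.03, 0.25, 0],
    [-0.06, 0.5, 0],
    [-0.1, 0.763, 0]
  ],
  "jaw": [0, 0, 0]
}}

```text
clock: 26.28
ee_pos: [571.8, 173.6, 439.9]
ee_rot: [0.201, -3.132, 0.001]
force: [0.6, 0.9, -3.9]
gripper_width: 0.247
gripper_force: 30.0
```

{"op": "apply_moves", "data": {
  "dr": [
    [0, 0, 0],
    [0, 0, 0],
    [0, 0, 0]
  ],
  "linear": [
    [-0.03, 0.25, 0],
    [-0.06, 0.5, 0],
    [-0.1, 0.763, 0]
  ],
  "jaw": [0, 0, 0]
}}

```text
clock: 26.53
ee_pos: [572.0, 250.6, 439.8]
ee_rot: [0.201, -3.132, 0.002]
force: [0.1, 0.7, -3.1]
gripper_width: 0.252
gripper_force: 30.0
```

{"op": "apply_moves", "data": {
  "dr": [
    [0, 0, 0.018],
    [0, 0, 0.036],
    [0, 0, 0.054],
    [0, 0, 0.072],
    [0, 0, 0.089],
    [0, 0, 0.089]
  ],
  "linear": [
    [0, 0, 0],
    [0, 0, 0],
    [0, 0, 0],
    [0, 0, 0],
    [0, 0, 0],
    [0, 0, 0]
  ],
  "jaw": [0, 0, 0, 0, 0, 0]
}}

```text
clock: 27.03
ee_pos: [572.1, 249.8, 439.7]
ee_rot: [-0.673, -3.066, 0.003]
force: [-0.8, -1.0, -3.9]
gripper_width: 0.247
gripper_force: 30.0
```

{"op": "apply_moves", "data": {
  "dr": [
    [0, 0, 0.018],
    [0, 0, 0.036],
    [0, 0, 0.054],
    [0, 0, 0.072],
    [0, 0, 0.089],
    [0, 0, 0.089]
  ],
  "linear": [
    [0, 0, 0],
    [0, 0, 0],
    [0, 0, 0],
    [0, 0, 0],
    [0, 0, 0],
    [0, 0, 0]
  ],
  "jaw": [0, 0, 0, 0, 0, 0]
}}

```text
clock: 27.53
ee_pos: [572.2, 249.9, 440.2]
ee_rot: [-1.49, -2.764, 0.003]
force: [-0.6, -0.4, -2.8]
gripper_width: 0.252
gripper_force: 30.0
```

```bash
python3 - <<'E'
from h import *
s=get_state();print(s["gripper_width"],s["gripper_force"],s["force"])
plan(573,250,151,33.3)
E
```

```text
0.25211894498318155 29.994674935005605 [-0.61578055 -0.36189621 -2.8429645 ]
t 27.53 grip [571.9 249.7 276.2] tool-y deg 33.3 tilt [-0.0022 -0.0009] q7 0.2
linear [-0.004  0.014  1.252] xy rows>= 4
dr [-0.0004 -0.0001  0.0001] rows 1
```

{"op": "apply_moves", "data": {
  "dr": [
    [0, 0, 0],
    [0, 0, 0],
    [0, 0, 0],
    [0, 0, 0],
    [0, 0, 0]
  ],
  "linear": [
    [-0.004, 0.014, 0.2],
    [-0.004, 0.014, 0.5],
    [-0.004, 0.014, 0.8],
    [-0.004, 0.014, 1.0],
    [-0.004, 0.014, 1.0]
  ],
  "jaw": [0, 0, 0, 0, 0]
}}

```text
clock: 27.95
ee_pos: [571.8, 249.8, 335.5]
ee_rot: [-1.482, -2.762, 0.015]
force: [-1.5, 0.2, -4.0]
gripper_width: 0.252
gripper_force: 30.0
```

{"op": "apply_moves", "data": {
  "dr": [
    [0, 0, 0],
    [0, 0, 0],
    [0, 0, 0],
    [0, 0, 0],
    [0, 0, 0],
    [0, 0, 0],
    [0, 0, 0],
    [0, 0, 0]
  ],
  "linear": [
    [0, 0, 0.1],
    [0, 0, 0.2],
    [0, 0, 0.27],
    [0, 0, 0.27],
    [0, 0, 0.27],
    [0, 0, 0.27],
    [0, 0, 0.27],
    [0, 0, 0.27]
  ],
  "jaw": [0, 0, 0, 0, 0.6, 0.6, 0.6, 0.6]
}}

```text
clock: 28.62
ee_pos: [574.2, 250.4, 315.1]
ee_rot: [1.492, 2.764, 0.002]
force: [0.4, -0.1, -0.3]
gripper_width: 0.469
gripper_force: 0.0
```

{"op": "apply_moves", "data": {
  "dr": [
    [0, 0, 0],
    [0, 0, 0],
    [0, 0, 0],
    [0, 0, 0],
    [0, 0, 0]
  ],
  "linear": [
    [0, 0, 0],
    [0, 0, 0],
    [0, 0, -0.1],
    [0, 0, -0.4],
    [0, 0, -0.8]
  ],
  "jaw": [0.6, 0.6, 1, 1, 1]
}}

```text
clock: 29.03
ee_pos: [572.9, 250.1, 392.3]
ee_rot: [-1.49, -2.761, 0.01]
force: [1.0, -0.1, 0.8]
gripper_width: 0.742
gripper_force: 0.0
```

```bash
python3 - <<'E'
from h import *
im=shot("top",4);sc=shot("scene",4);np.save("im2.npy",im);np.save("sc2.npy",sc)
crop(im,250,150,60,80,7,"pics/a.png");crop(sc,250,200,110,80,7,"pics/b.png")
a=cv2.imread("pics/a.png");b=cv2.imread("pics/b.png")
a=cv2.copyMakeBorder(a,0,600-a.shape[0],0,0,cv2.BORDER_CONSTANT) if a.shape[0]<600 else a
crop(im,90,130,350,160,2.28,"pics/c6.png")
cv2.imwrite("pics/c7.png",cv2.resize(im[150:225,250:310,::-1],None,fx=7.5,fy=7.5,interpolation=cv2.INTER_CUBIC))
cv2.imwrite("pics/c8.png",cv2.resize(sc[200:280,250:350,::-1],None,fx=7.5,fy=7.5,interpolation=cv2.INTER_CUBIC))
E
```

```text
(no output)
```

View pics/c6.png

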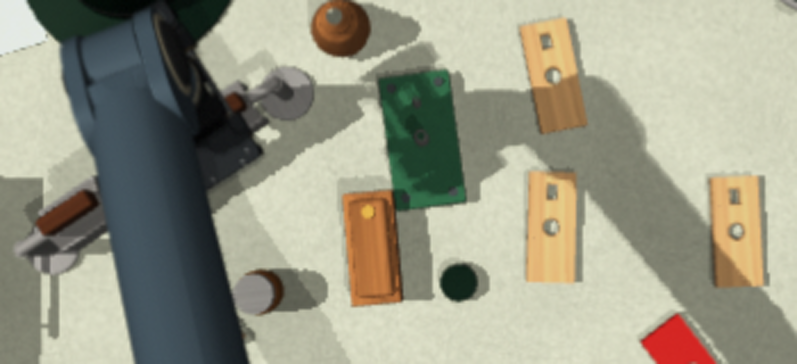

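View pics/c7.png

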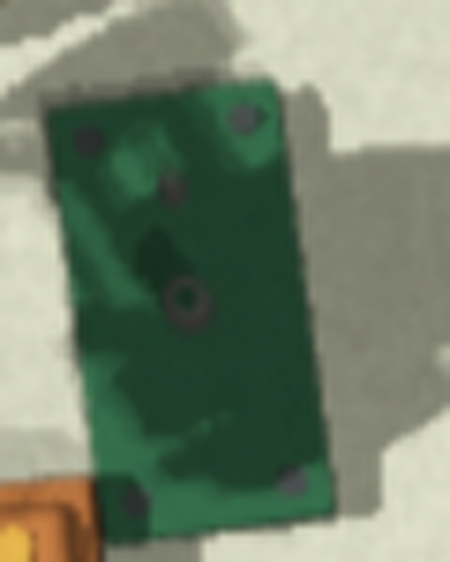

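View pics/c8.png

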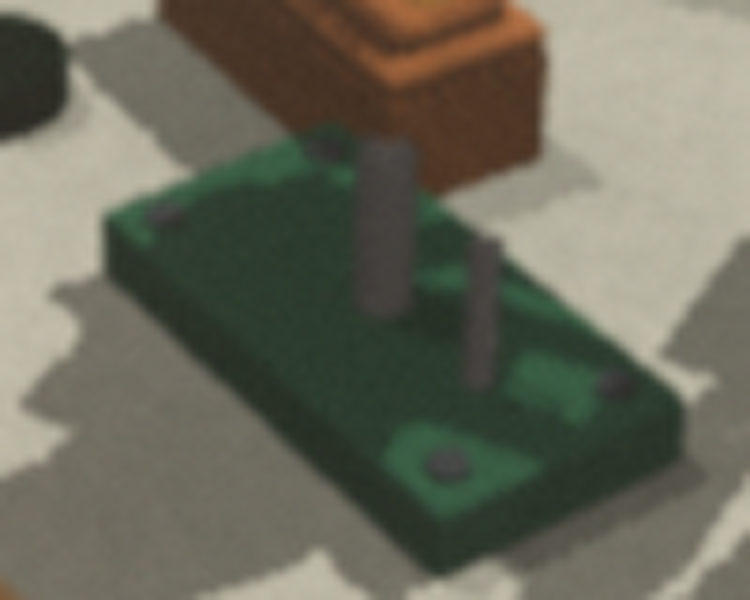

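All three saddles are off the bench and the stand is free. The shaft top is at c7 (186,300) and the pin top at (173,187). The block has been knocked about 40 mm towards the stand, to c6 (372,248).

```bash
python3 - <<'E'
from h import *
t=lambda q:np.array(q)/7.5+[250,150]-0.43
s=lambda q:np.array(q)/7.5+[250,200]-0.43
ang=lambda a,b:round(float(np.degrees(np.arctan2(b[1]-a[1],b[0]-a[0]))),1)
P=pix2w("top",t([(185,298),(172.5,184)]),[85]);Q=pix2w("top",t([(173,183)]),78)
print("top shaft tip",P[0].round(1),"pin",Q[0].round(1),np.linalg.norm((P[0]-Q[0])[:2]).round(1),ang(P[0],Q[0]))
C=pix2w("top",t([(45,110),(280,80),(334,513),(104,545)]),25);print("base",C.mean(0).round(1),[np.linalg.norm(C[i]-C[(i+1)%4]).round(1) for i in range(4)],ang(C[3],C[0]),ang(C[2],C[1]))
P=pix2w("scene",s([(388,143)]),85);Q=pix2w("scene",s([(484,241)]),78);b=pix2w("scene",s([(385,306),(481,379)]),25)
print("scene",P.round(1),Q.round(1),b.round(1).tolist(),ang(P[0],Q[0]))
C=pix2w("scene",s([(107,218),(330,127),(683,408),(440,520)]),25);print("base sc",C.mean(0).round(1),[np.linalg.norm(C[i]-C[(i+1)%4]).round(1) for i in range(4)],ang(C[0],C[3]),ang(C[1],C[2]))
im=np.load("im2.npy")
hsv=cv2.cvtColor(im,cv2.COLOR_RGB2HSV)
m=((hsv[...,0]<25)&(hsv[...,1]>70)&(hsv[...,2]>70)).astype(np.uint8)*255
for c in cv2.findContours(m,cv2.RETR_EXTERNAL,cv2.CHAIN_APPROX_NONE)[0]:
    if 300<cv2.contourArea(c)<3000:
        r=cv2.minAreaRect(c);b=pix2w("top",cv2.boxPoints(r),15)
        print(np.round(r[0],1),b.mean(0).round(1),[round(float(np.linalg.norm(b[i]-b[i+1])),1) for i in(0,1)],[ang(b[i],b[i+1]) for i in (0,1)])
plan(555,15,240,98.5)
E
```

```text
top shaft tip [555.7  16.5  85. ] pin [598.7  21.5  78. ] 43.4 6.7
base [555.1  16.1  25. ] [np.float64(90.8), np.float64(167.2), np.float64(88.5), np.float64(168.2)] 8.4 7.6
scene [[561.5  11.2  85. ]] [[605.3  17.3  78. ]] [[559.7, 12.9, 25.0], [601.2, 21.3, 25.0]] 8.0
base sc [560.3  11.6  25. ] [np.float64(84.1), np.float64(167.7), np.float64(84.6), np.float64(165.2)] 8.3 8.4
[393.9 292.8] [ 265.8 -328.4   15. ] [63.4, 143.9] [-52.6, -142.2]
[253.2 238.5] [418.7  77.7  15. ] [66.4, 143.6] [-84.5, -174.4]
[412.9 231.5] [ 442.6 -383.3   15. ] [64.5, 140.8] [-86.8, -177.2]
[331.9 229.3] [ 447.1 -148.4   15. ] [140.8, 62.2] [-1.2, -91.1]
[332.7 163. ] [ 639.2 -149.9   15. ] [62.2, 141.0] [-78.0, -168.6]
[236.3 141.3] [700.1 130.1  15. ] [73.4, 59.4] [-11.1, -101.8]
[262.6 117.6] [770.1  54.8  15. ] [26.1, 216.0] [-5.6, -96.4]
t 29.43 grip [573.  250.1 228.7] tool-y deg 33.3 tilt [-0.0031 -0.0011] q7 0.21
linear [-1.866 -1.441 -0.11 ] xy rows>= 6
dr [-0.0004 -0.0004 -0.1811] rows 10
```

```bash
python3 - <<'E'
from h import *
plan(446.6,-148.7,200,90)
E
```

```text
t 29.43 grip [573.  250.1 228.7] tool-y deg 33.3 tilt [-0.0031 -0.0011] q7 0.21
linear [-2.64  -3.244  0.295] xy rows>= 11
dr [-0.0004 -0.0004 -0.1575] rows 8
```

{"op": "apply_moves", "data": {
  "dr": [
    [0, 0, 0],
    [0, 0, 0],
    [0, 0, 0]
  ],
  "linear": [
    [-0.22, -0.27, 0],
    [-0.44, -0.54, 0],
    [-0.66, -0.81, 0]
  ],
  "jaw": [1, 1, 1]
}}

```text
clock: 29.68
ee_pos: [541.7, 150.0, 392.6]
ee_rot: [-1.489, -2.764, 0.004]
force: [0.4, -0.6, 0.5]
gripper_width: 1.0
gripper_force: 0.0
```

{"op": "apply_moves", "data": {
  "dr": [
    [0, 0, 0],
    [0, 0, 0],
    [0, 0, 0]
  ],
  "linear": [
    [-0.22, -0.27, 0],
    [-0.44, -0.54, 0],
    [-0.66, -0.81, 0]
  ],
  "jaw": [1, 1, 1]
}}

```text
clock: 29.93
ee_pos: [509.9, 49.6, 393.0]
ee_rot: [-1.491, -2.763, 0.003]
force: [0.4, -0.6, 0.1]
gripper_width: 1.0
gripper_force: 0.0
```

{"op": "apply_moves", "data": {
  "dr": [
    [0, 0, 0],
    [0, 0, 0],
    [0, 0, 0]
  ],
  "linear": [
    [-0.22, -0.27, 0],
    [-0.44, -0.54, 0],
    [-0.66, -0.81, 0]
  ],
  "jaw": [1, 1, 1]
}}

```text
clock: 30.18
ee_pos: [478.3, -50.0, 393.2]
ee_rot: [-1.491, -2.763, 0.002]
force: [1.0, -0.4, 0.4]
gripper_width: 0.998
gripper_force: 0.0
```

{"op": "apply_moves", "data": {
  "dr": [
    [0, 0, 0],
    [0, 0, 0],
    [0, 0, 0]
  ],
  "linear": [
    [-0.22, -0.27, 0.1],
    [-0.44, -0.54, 0.2],
    [-0.66, -0.81, 0.3]
  ],
  "jaw": [1, 1, 1]
}}

```text
clock: 30.43
ee_pos: [446.8, -149.5, 363.2]
ee_rot: [-1.491, -2.763, 0.001]
force: [0.9, -0.1, 0.2]
gripper_width: 1.003
gripper_force: 0.0
```

{"op": "apply_moves", "data": {
  "dr": [
    [0, 0, -0.018],
    [0, 0, -0.036],
    [0, 0, -0.054],
    [0, 0, -0.072],
    [0, 0, -0.079],
    [0, 0, -0.079]
  ],
  "linear": [
    [0, 0, 0],
    [0, 0, 0],
    [0, 0, 0],
    [0, 0, 0],
    [0, 0, 0],
    [0, 0, 0]
  ],
  "jaw": [1, 1, 1, 1, 1, 1]
}}

```text
clock: 30.93
ee_pos: [447.6, -148.2, 363.2]
ee_rot: [-0.766, -3.044, 0.001]
force: [0.2, 0.3, 0.0]
gripper_width: 1.004
gripper_force: 0.0
```

{"op": "apply_moves", "data": {
  "dr": [
    [0, 0, -0.018],
    [0, 0, -0.036],
    [0, 0, -0.054],
    [0, 0, -0.072],
    [0, 0, -0.0785],
    [0, 0, -0.0785]
  ],
  "linear": [
    [0, 0, 0],
    [0, 0, 0],
    [0, 0, 0],
    [0, 0, 0],
    [0, 0, 0],
    [0, 0, 0]
  ],
  "jaw": [1, 1, 1, 1, 1, 1]
}}

```text
clock: 31.43
ee_pos: [447.7, -148.2, 363.5]
ee_rot: [-0.002, -3.14, -0.0]
force: [0.4, 0.1, -0.5]
gripper_width: 0.999
gripper_force: 0.0
```

```bash
python3 - <<'E'
from h import *
plan(446.6,-148.7,21,90)
E
```

```text
t 31.43 grip [ 447.4 -148.1  199.5] tool-y deg 89.9 tilt [-0.0021  0.0003] q7 1.88
linear [ 0.004 -0.006  1.785] xy rows>= 5
dr [ 0.     -0.0003 -0.0002] rows 1
```

{"op": "apply_moves", "data": {
  "dr": [
    [0, 0, 0],
    [0, 0, 0],
    [0, 0, 0],
    [0, 0, 0]
  ],
  "linear": [
    [0.004, -0.006, 0.3],
    [0.004, -0.006, 0.6],
    [0.004, -0.006, 0.9],
    [0.004, -0.006, 1.0]
  ],
  "jaw": [1, 1, 1, 1]
}}

```text
clock: 31.77
ee_pos: [445.9, -148.1, 260.5]
ee_rot: [-0.003, -3.134, -0.002]
force: [-0.0, 0.7, 0.3]
gripper_width: 1.0
gripper_force: 0.0
```

{"op": "apply_moves", "data": {
  "dr": [
    [0, 0, 0],
    [0, 0, 0],
    [0, 0, 0],
    [0, 0, 0],
    [0, 0, 0]
  ],
  "linear": [
    [0, 0, 0.2],
    [0, 0, 0.45],
    [0, 0, 0.65],
    [0, 0, 0.74],
    [0, 0, 0.74]
  ],
  "jaw": [1, 1, 1, 1, 1]
}}

```text
clock: 32.18
ee_pos: [447.0, -148.7, 188.7]
ee_rot: [-0.002, -3.137, -0.001]
force: [-0.9, 0.5, 0.1]
gripper_width: 1.001
gripper_force: 0.0
```

```bash
python3 - <<'E'
from h import *
print(get_state()["force"])
plan(446.6,-148.7,21,90)
E
```

```text
[-0.87244618  0.46498141  0.13449675]
t 32.18 grip [ 446.3 -148.5   24.7] tool-y deg 89.9 tilt [-0.0044  0.0007] q7 2.03
linear [-0.004 -0.002  0.037] xy rows>= 1
dr [ 0.0001 -0.0007 -0.0002] rows 1
```

Now down 3 mm, close, and lift a little to check.

{"op": "apply_moves", "data": {
  "dr": [
    [0, 0, 0],
    [0, 0, 0],
    [0, 0, 0],
    [0, 0, 0],
    [0, 0, 0],
    [0, 0, 0],
    [0, 0, 0],
    [0, 0, 0]
  ],
  "linear": [
    [0, 0, 0.025],
    [0, 0, 0.025],
    [0, 0, 0.025],
    [0, 0, 0.025],
    [0, 0, 0.025],
    [0, 0, 0.025],
    [0, 0, 0.025],
    [0, 0, 0.025]
  ],
  "jaw": [1, 1, 0.4, 0.4, 0.4, 0.4, 0.4, 0.4]
}}

```text
clock: 32.85
ee_pos: [447.5, -148.8, 187.8]
ee_rot: [-0.0, -3.141, -0.0]
force: [-0.1, 0.2, 1.8]
gripper_width: 0.684
gripper_force: 30.1
```

{"op": "apply_moves", "data": {
  "dr": [
    [0, 0, 0],
    [0, 0, 0],
    [0, 0, 0],
    [0, 0, 0]
  ],
  "linear": [
    [0, 0, 0],
    [0, 0, 0],
    [0, 0, 0],
    [0, 0, 0]
  ],
  "jaw": [0.4, 0.4, 0.4, 0.4]
}}

```text
clock: 33.18
ee_pos: [447.5, -148.8, 187.8]
ee_rot: [-0.001, -3.141, -0.0]
force: [-1.9, 0.6, 5.6]
gripper_width: 0.681
gripper_force: 30.1
```

```bash
python3 - <<'E'
from h import *
s=get_state();print(s["gripper_width"],s["gripper_force"],s["force"])
plan(555.4,16.2,120,98.2)
E
```

```text
0.6813426789207941 30.063722049817443 [-1.88186595  0.58138309  5.64601212]
t 33.18 grip [ 447.4 -148.8   23.8] tool-y deg 90.0 tilt [-0.0005  0.0002] q7 2.04
linear [-1.079  1.651 -0.962] xy rows>= 6
dr [ 0.     -0.0001 -0.0228] rows 2
```

{"op": "apply_moves", "data": {
  "dr": [
    [0, 0, 0],
    [0, 0, 0],
    [0, 0, 0],
    [0, 0, 0],
    [0, 0, 0]
  ],
  "linear": [
    [0, 0, -0.1],
    [0, 0, -0.4],
    [0, 0, -0.7],
    [0, 0, -1.0],
    [0, 0, -1.0]
  ],
  "jaw": [0.4, 0.4, 0.4, 0.4, 0.4]
}}

```text
clock: 33.6
ee_pos: [449.0, -149.7, 292.5]
ee_rot: [0.001, 3.133, -0.003]
force: [0.5, -1.0, -0.8]
gripper_width: 0.682
gripper_force: 30.1
```

{"op": "apply_moves", "data": {
  "dr": [
    [0, 0, 0],
    [0, 0, 0],
    [0, 0, 0],
    [0, 0, 0]
  ],
  "linear": [
    [-0.14, 0.21, 0],
    [-0.28, 0.42, 0],
    [-0.42, 0.63, 0],
    [-0.54, 0.826, 0]
  ],
  "jaw": [0.4, 0.4, 0.4, 0.4]
}}

```text
clock: 33.93
ee_pos: [501.8, -65.0, 287.3]
ee_rot: [-0.0, -3.141, -0.0]
force: [0.4, -0.7, -1.2]
gripper_width: 0.686
gripper_force: 30.1
```

{"op": "apply_moves", "data": {
  "dr": [
    [0, 0, 0],
    [0, 0, 0],
    [0, 0, 0],
    [0, 0, -0.01],
    [0, 0, -0.0228],
    [0, 0, -0.0228]
  ],
  "linear": [
    [-0.14, 0.21, 0],
    [-0.28, 0.42, 0],
    [-0.42, 0.63, 0],
    [-0.54, 0.826, 0],
    [-0.54, 0.826, 0],
    [-0.54, 0.826, 0]
  ],
  "jaw": [0.4, 0.4, 0.4, 0.4, 0.4, 0.4]
}}

```text
clock: 34.43
ee_pos: [555.6, 18.0, 286.8]
ee_rot: [0.231, -3.131, -0.001]
force: [-0.6, -0.8, -1.2]
gripper_width: 0.686
gripper_force: 30.1
```

```bash
python3 - <<'E'
from h import *
plan(555.4,16.2,121,98.2)
im=shot("top",4);sc=shot("scene",4);np.save("im3.npy",im);np.save("sc3.npy",sc)
a=cv2.resize(im[145:215,250:310,::-1],None,fx=6.6,fy=6.6,interpolation=cv2.INTER_CUBIC)
b=cv2.resize(sc[185:255,260:320+0,::-1],None,fx=6.6,fy=6.6,interpolation=cv2.INTER_CUBIC)
cv2.imwrite("pics/c9.png",np.hstack([a,b]))
print(a.shape)
E
```

```text
t 34.43 grip [555.3  18.1 122.8] tool-y deg 98.5 tilt [-0.002   0.0003] q7 1.74
linear [ 0.002 -0.019  0.018] xy rows>= 1
dr [ 0.0001 -0.0003  0.0007] rows 1
(462, 396, 3)
```

View pics/c9.png

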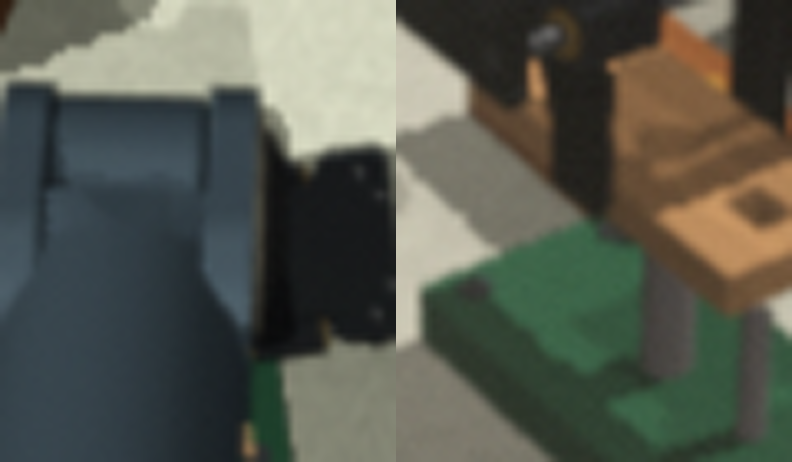

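The scene view shows the board level above shaft and pin, with the slot at crop (757,206) and the near corner at (735,283). I'll locate the slot against the pin in the same camera.

```bash
python3 - <<'E'
from h import *
sc=np.load("sc3.npy")
f=lambda q:(np.array(q,float)-[396,0])/6.6+[260,185]-0.42
print("slot eye",pix2w("scene",f([(757,206)]),114).round(1),f([(757,206)]))
# subpixel slot: dark blob inside light wood
g=cv2.cvtColor(sc,cv2.COLOR_RGB2GRAY).astype(float)
u,v=f([(757,206)])[0];x0,y0=int(u)-12,int(v)-9
p=cv2.resize(g[y0:y0+18,x0:x0+24],None,fx=8,fy=8,interpolation=cv2.INTER_CUBIC)
np.set_printoptions(linewidth=200)
print(g[y0+2:y0+16,x0:x0+24].astype(int))
print(x0,y0+2)
s2=np.load("sc2.npy");print(cv2.cvtColor(s2,cv2.COLOR_RGB2GRAY)[228:252,308:322])
E
```

```text
slot eye [[600.1  18.9 114. ]] [[314.2769697  215.79212121]]
[[ 91  89  93  97 102 102  97  89  81  78  76  77  78  76  79  80  80  82  83  94 110 143 164 167]
 [103 101 102 100  96  90  86  85  83  81  79  78  77  79  83  91 108 117 118 127 132 143 159 164]
 [109 104  95  88  83  83  84  84  85  84  83  83  86 101 111 118 133 142 144 143 142 141 147 158]
 [100  93  87  83  82  81  81  82  83  86  89 105 118 130 139 138 141 145 146 147 144 142 142 148]
 [ 88  88  85  83  81  84  83  87  86  95 112 129 135 137 143 141 141 141 144 145 146 144 144 143]
 [ 82  86  85  85  85  91 107 116 120 121 124 120 111 115 131 140 142 141 142 142 146 147 146 143]
 [ 82  83  89  96 101 119 140 147 134 122 111  97  89  92 106 122 134 139 140 140 144 146 147 146]
 [ 85  89 109 128 137 150 157 147 125 102  91  89  82  78  83  94 112 131 139 140 143 141 144 147]
 [121 123 136 149 154 159 159 151 131 107  89  85  79  75  75  81  91 111 128 139 143 140 143 143]
 [148 148 150 151 154 157 159 160 150 132 106  88  79  71  72  78  88 107 130 146 150 145 142 139]
 [150 150 151 149 150 151 154 158 158 153 137 113
[... 1072 characters left out ...]
9  49  53  59  66  69  66  60  62  67  71  77  77]
 [ 46  44  46  50  57  66  70  65  58  53  57  62  65  69]
 [ 45  46  47  49  56  64  68  66  57  51  52  54  55  59]
 [ 45  45  45  50  57  67  67  66  59  54  54  52  53  54]
 [ 45  44  46  50  61  65  67  69  60  54  54  53  54  53]
 [ 48  50  49  52  60  67  67  71  63  54  52  55  54  53]
 [ 52  51  52  55  60  66  67  67  58  56  53  57  59  59]
 [ 53  53  55  56  61  65  67  63  55  54  55  64  71  71]
 [ 54  56  52  57  61  66  67  63  56  56  63  71  77  77]
 [ 54  52  54  56  63  67  67  61  56  56  67  76  80  78]
 [ 54  55  53  58  62  66  68  62  53  59  66  73  79  79]
 [ 53  55  54  56  59  64  61  56  55  63  69  70  72  75]]
```

```bash
python3 - <<'E'
from h import *
for P in [(555.4,16.2)]:
    y=np.radians(8.2);d=np.array([np.cos(y),np.sin(y)]);q=np.array(P)+45*d
    for n,xy,zs in [("shaft",P,(25,85)),("pin",q,(25,78))]:
        for c in("scene","top"): print(n,c,[w2pix(c,[*xy,z])[0].round(2).tolist() for z in zs])
E=camera_params("scene")["extrinsics"];print(np.linalg.norm(E[:3,3]-[555,16,50]))
# current slot model
y=np.radians(8.5);d=np.array([np.cos(y),np.sin(y)]);n=np.array([-d[1],d[0]]);c=np.array([555.3,18.1])+45*d
cor=[[*(c+a*9.5*d+b*6.5*n),114] for a,b in((1,1),(1,-1),(-1,-1),(-1,1))]
print("slot pred",w2pix("scene",[*c,114]).round(2),w2pix("scene",cor).round(1).tolist())
g=np.array([555.3,18.1]);cor=[[*(g+70*d+b*30*n),z] for b,z in((-1,114),(-1,99),(1,114),(1,99))];print("end corners",w2pix("scene",cor).round(1).tolist())
sc=np.load("sc3.npy");cv2.imwrite("pics/c10.png",cv2.resize(sc[195:265,285:360,::-1],None,fx=8,fy=8,interpolation=cv2.INTER_CUBIC))
E
```

```text
shaft scene [[301.27, 238.87], [302.02, 216.56]]
shaft top [[274.94, 190.99], [274.33, 189.4]]
pin scene [[313.93, 249.59], [315.03, 229.62]]
pin top [[272.87, 175.49], [272.25, 173.54]]
923.6228630145623
slot pred [[316.7  214.99]] [[322.2, 216.1], [317.2, 218.3], [311.3, 213.8], [316.3, 211.8]]
end corners [[312.7, 226.0], [312.4, 232.2], [336.1, 215.9], [335.6, 222.0]]
```

View pics/c10.png

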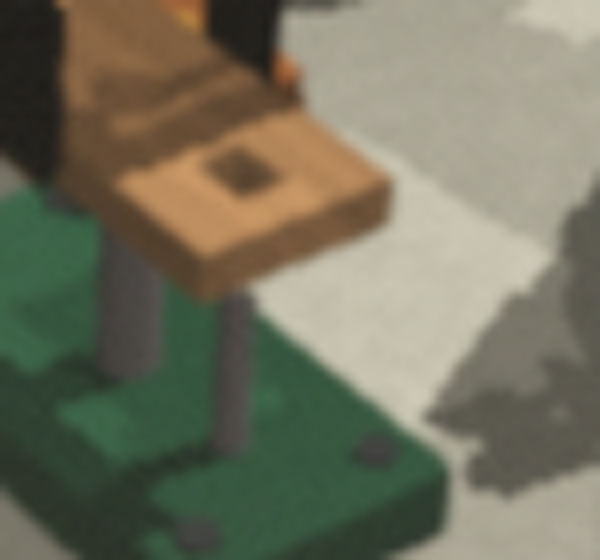

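The slot centre at c10 (242,171) sits almost on the pin's line, so the needed correction is about (+1,-1) mm. I'll apply it and lower in feeling steps.

```bash
python3 - <<'E'
from h import *
plan(556.4,17.2,116,98.3)
E
```

```text
t 34.83 grip [555.1  15.8 123.5] tool-y deg 98.1 tilt [-0.0009 -0.0001] q7 1.73
linear [-0.015  0.012  0.075] xy rows>= 1
dr [ 0.     -0.0001 -0.0005] rows 1
```

{"op": "apply_moves", "data": {
  "dr": [
    [0, 0, 0],
    [0, 0, 0],
    [0, 0, 0],
    [0, 0, 0]
  ],
  "linear": [
    [-0.01, -0.002, 0.06],
    [-0.01, -0.002, 0.1],
    [-0.01, -0.002, 0.1],
    [-0.01, -0.002, 0.1]
  ],
  "jaw": [0.4, 0.4, 0.4, 0.4]
}}

```text
clock: 35.17
ee_pos: [556.3, 16.3, 276.9]
ee_rot: [0.224, -3.132, -0.0]
force: [-0.7, -0.9, -1.9]
gripper_width: 0.682
gripper_force: 30.1
```

{"op": "apply_moves", "data": {
  "dr": [
    [0, 0, 0],
    [0, 0, 0],
    [0, 0, 0],
    [0, 0, 0]
  ],
  "linear": [
    [0, 0, 0.03],
    [0, 0, 0.06],
    [0, 0, 0.06],
    [0, 0, 0.06]
  ],
  "jaw": [0.4, 0.4, 0.4, 0.4]
}}

```text
clock: 35.5
ee_pos: [556.4, 16.3, 271.2]
ee_rot: [0.224, -3.132, -0.0]
force: [0.5, -0.4, -1.4]
gripper_width: 0.686
gripper_force: 30.1
```

{"op": "apply_moves", "data": {
  "dr": [
    [0, 0, 0],
    [0, 0, 0],
    [0, 0, 0],
    [0, 0, 0]
  ],
  "linear": [
    [0, 0, 0.02],
    [0, 0, 0.04],
    [0, 0, 0.04],
    [0, 0, 0.04]
  ],
  "jaw": [0.4, 0.4, 0.4, 0.4]
}}

```text
clock: 35.83
ee_pos: [556.4, 16.3, 267.3]
ee_rot: [0.224, -3.132, -0.0]
force: [0.6, 0.2, -1.5]
gripper_width: 0.687
gripper_force: 30.1
```

```bash
python3 - <<'E'
from h import *
s=get_state();print(s["force"],s["torque"],s["gripper_width"])
plan(556.1,15.8,100,98.2)
E
```

```text
[ 0.57045993  0.21896969 -1.53316546] [ 0.0587198  -0.06784027 -0.00059481] 0.6870317796486527
t 35.83 grip [556.2  16.3 103.3] tool-y deg 98.2 tilt [-0.0012  0.    ] q7 1.74
linear [ 0.002 -0.005  0.033] xy rows>= 1
dr [ 0.     -0.0002 -0.    ] rows 1
```

No contact yet, with the underside already below the shaft tip. Continuing.

{"op": "apply_moves", "data": {
  "dr": [
    [0, 0, 0],
    [0, 0, 0],
    [0, 0, 0],
    [0, 0, 0]
  ],
  "linear": [
    [0, 0, 0.03],
    [0, 0, 0.06],
    [0, 0, 0.06],
    [0, 0, 0.06]
  ],
  "jaw": [0.4, 0.4, 0.4, 0.4]
}}

```text
clock: 36.17
ee_pos: [556.4, 16.3, 261.1]
ee_rot: [0.224, -3.132, -0.0]
force: [0.2, 0.6, -1.9]
gripper_width: 0.686
gripper_force: 30.1
```

{"op": "apply_moves", "data": {
  "dr": [
    [0, 0, 0],
    [0, 0, 0],
    [0, 0, 0],
    [0, 0, 0]
  ],
  "linear": [
    [0, 0, 0.03],
    [0, 0, 0.06],
    [0, 0, 0.06],
    [0, 0, 0.06]
  ],
  "jaw": [0.4, 0.4, 0.4, 0.4]
}}

```text
clock: 36.5
ee_pos: [556.4, 16.3, 255.2]
ee_rot: [0.224, -3.132, -0.0]
force: [0.1, -0.3, -0.8]
gripper_width: 0.685
gripper_force: 30.1
```

```bash
python3 - <<'E'
from h import *
s=get_state();print(s["force"],s["torque"],s["gripper_width"])
plan(556.1,15.8,51,98.2)
E
```

```text
[ 0.13856575 -0.29849168 -0.79933517] [ 0.18266123 -0.16026156 -0.02566312] 0.6847331200659871
t 36.5 grip [556.1  16.3  91.2] tool-y deg 98.2 tilt [-0.0014  0.    ] q7 1.75
linear [ 0.001 -0.005  0.402] xy rows>= 1
dr [ 0.     -0.0002 -0.    ] rows 1
```

{"op": "apply_moves", "data": {
  "dr": [
    [0, 0, 0],
    [0, 0, 0],
    [0, 0, 0],
    [0, 0, 0]
  ],
  "linear": [
    [0, 0, 0.05],
    [0, 0, 0.1],
    [0, 0, 0.15],
    [0, 0, 0.15]
  ],
  "jaw": [0.4, 0.4, 0.4, 0.4]
}}

```text
clock: 36.83
ee_pos: [555.9, 16.4, 239.1]
ee_rot: [0.224, -3.13, -0.0]
force: [-0.5, 0.3, -1.7]
gripper_width: 0.683
gripper_force: 30.1
```

{"op": "apply_moves", "data": {
  "dr": [
    [0, 0, 0],
    [0, 0, 0],
    [0, 0, 0],
    [0, 0, 0],
    [0, 0, 0]
  ],
  "linear": [
    [0, 0, 0.05],
    [0, 0, 0.1],
    [0, 0, 0.15],
    [0, 0, 0.19],
    [0, 0, 0.19]
  ],
  "jaw": [0.4, 0.4, 0.4, 0.4, 0.4]
}}

```text
clock: 37.25
ee_pos: [556.1, 16.3, 220.4]
ee_rot: [0.224, -3.131, -0.0]
force: [-0.3, 0.2, -0.2]
gripper_width: 0.682
gripper_force: 30.1
```

```bash
python3 - <<'E'
from h import *
s=get_state();print(s["force"],s["torque"],s["gripper_width"])
plan(556.1,15.8,49.5,98.2)
E
```

```text
[-0.28086842  0.1579995  -0.17285008] [ 0.117053   -0.08561045  0.00945129] 0.6817790218821405
t 37.25 grip [555.6  16.3  56.4] tool-y deg 98.2 tilt [-0.0026 -0.0001] q7 1.76
linear [-0.004 -0.006  0.069] xy rows>= 1
dr [ 0.     -0.0004 -0.    ] rows 1
```

{"op": "apply_moves", "data": {
  "dr": [
    [0, 0, 0],
    [0, 0, 0],
    [0, 0, 0],
    [0, 0, 0],
    [0, 0, 0],
    [0, 0, 0],
    [0, 0, 0],
    [0, 0, 0]
  ],
  "linear": [
    [0, 0, 0.03],
    [0, 0, 0.06],
    [0, 0, 0.06],
    [0, 0, 0.06],
    [0, 0, 0.06],
    [0, 0, 0.06],
    [0, 0, 0.06],
    [0, 0, 0.06]
  ],
  "jaw": [0.4, 0.4, 0.4, 0.4, 1, 1, 1, 1]
}}

```text
clock: 37.92
ee_pos: [556.6, 16.3, 215.7]
ee_rot: [0.224, -3.133, -0.0]
force: [0.8, -0.2, 0.5]
gripper_width: 0.903
gripper_force: 0.0
```

{"op": "apply_moves", "data": {
  "dr": [
    [0, 0, 0],
    [0, 0, 0],
    [0, 0, 0],
    [0, 0, 0],
    [0, 0, 0],
    [0, 0, 0],
    [0, 0, 0]
  ],
  "linear": [
    [0, 0, 0],
    [0, 0, 0],
    [0, 0, 0],
    [0, 0, -0.1],
    [0, 0, -0.4],
    [0, 0, -0.7],
    [0, 0, -1.0]
  ],
  "jaw": [1, 1, 1, 1, 1, 1, 1]
}}

```text
clock: 38.5
ee_pos: [556.3, 16.2, 317.0]
ee_rot: [0.224, -3.132, 0.0]
force: [1.4, -0.2, 0.2]
gripper_width: 0.997
gripper_force: 0.0
```

```bash
python3 - <<'E'
from h import *
s=get_state();print(s["force"],s["gripper_width"])
plan(640,-149.6,150,100.3)
E
```

```text
[ 1.39392993 -0.23630193  0.22044769] 0.9969503781525464
t 38.5 grip [556.1  16.1 153. ] tool-y deg 98.2 tilt [-0.0014 -0.0002] q7 1.72
linear [-0.595 -1.76   0.029] xy rows>= 5
dr [ 0.     -0.0002 -0.0059] rows 1
```

{"op": "apply_moves", "data": {
  "dr": [
    [0, 0, 0],
    [0, 0, 0],
    [0, 0, 0]
  ],
  "linear": [
    [-0.1, -0.3, 0],
    [-0.2, -0.6, 0],
    [-0.298, -0.88, 0]
  ],
  "jaw": [1, 1, 1]
}}

```text
clock: 38.75
ee_pos: [599.1, -67.4, 317.4]
ee_rot: [-0.226, 3.132, -0.0]
force: [0.2, 0.0, -0.7]
gripper_width: 0.999
gripper_force: 0.0
```

{"op": "apply_moves", "data": {
  "dr": [
    [0, 0, 0],
    [0, 0, 0],
    [0, 0, -0.006],
    [0, 0, -0.006],
    [0, 0, -0.006]
  ],
  "linear": [
    [-0.1, -0.3, 0],
    [-0.2, -0.6, 0],
    [-0.298, -0.88, 0.03],
    [-0.298, -0.88, 0.03],
    [-0.298, -0.88, 0.03]
  ],
  "jaw": [1, 1, 1, 1, 1]
}}

```text
clock: 39.17
ee_pos: [640.5, -151.7, 312.7]
ee_rot: [0.277, -3.128, 0.001]
force: [-0.9, 1.2, -0.1]
gripper_width: 0.997
gripper_force: 0.0
```

```bash
cat >> h.py <<'E'
def boards(mn=300,z=15,vmin=70):
    im=shot("top");hsv=cv2.cvtColor(im,cv2.COLOR_RGB2HSV)
    m=((hsv[...,0]<25)&(hsv[...,1]>70)&(hsv[...,2]>vmin)).astype(np.uint8)*255
    for c in cv2.findContours(m,cv2.RETR_EXTERNAL,cv2.CHAIN_APPROX_NONE)[0]:
        if mn<cv2.contourArea(c)<3000:
            r=cv2.minAreaRect(c);b=pix2w("top",cv2.boxPoints(r),z)
            print(np.round(r[0],1),b.mean(0).round(1),[round(float(np.linalg.norm(b[i]-b[i+1])),1) for i in(0,1)],[round(float(np.degrees(np.arctan2(*(b[i+1]-b[i])[[1,0]]))),1) for i in (0,1)])
    return im
E
python3 - <<'E'
from h import *
boards()
plan(640,-149.6,24,100.3)
E
```

```text
[393.9 292.7] [ 265.8 -328.4   15. ] [63.3, 143.9] [-52.5, -142.1]
[253.2 238.5] [418.7  77.7  15. ] [66.5, 143.5] [-84.3, -174.2]
[413.  231.3] [ 443.  -383.7   15. ] [64.0, 139.9] [-86.6, -177.1]
[274.8 190.6] [557.5  17.   15. ] [61.7, 144.0] [-82.9, -172.9]
[236.6 140.3] [702.8 129.5  15. ] [72.6, 57.7] [-34.0, -124.7]
[262.6 117.8] [769.6  54.7  15. ] [25.8, 215.6] [-5.2, -96.0]
t 39.32 grip [ 640.2 -147.6  148.6] tool-y deg 100.4 tilt [-0.0011  0.0013] q7 2.06
linear [ 0.005 -0.021  1.246] xy rows>= 3
dr [ 0.0002 -0.0001  0.0004] rows 1
```

{"op": "apply_moves", "data": {
  "dr": [
    [0, 0, 0],
    [0, 0, 0],
    [0, 0, 0],
    [0, 0, 0],
    [0, 0, 0]
  ],
  "linear": [
    [0, -0.01, 0.3],
    [0, -0.01, 0.6],
    [0, -0.01, 0.9],
    [0, -0.01, 0.9],
    [0, -0.01, 0.9]
  ],
  "jaw": [1, 1, 1, 1, 1]
}}

```text
clock: 39.73
ee_pos: [640.2, -148.8, 221.5]
ee_rot: [0.286, -3.124, -0.003]
force: [0.7, -0.2, 0.7]
gripper_width: 0.998
gripper_force: 0.0
```

```bash
python3 - <<'E'
from h import *
plan(640,-149.6,24,100.3)
E
```

```text
t 39.73 grip [ 639.5 -148.5   57.5] tool-y deg 100.5 tilt [-0.0042  0.0013] q7 2.08
linear [-0.004 -0.012  0.335] xy rows>= 1
dr [ 0.0003 -0.0006  0.0004] rows 1
```

{"op": "apply_moves", "data": {
  "dr": [
    [0, 0, 0],
    [0, 0, 0],
    [0, 0, 0],
    [0, 0, 0],
    [0, 0, 0],
    [0, 0, 0],
    [0, 0, 0],
    [0, 0, 0]
  ],
  "linear": [
    [-0.002, -0.012, 0.15],
    [-0.002, -0.012, 0.3],
    [-0.002, -0.012, 0.33],
    [-0.002, -0.012, 0.33],
    [-0.002, -0.012, 0.33],
    [-0.002, -0.012, 0.33],
    [-0.002, -0.012, 0.33],
    [-0.002, -0.012, 0.33]
  ],
  "jaw": [1, 1, 1, 0.4, 0.4, 0.4, 0.4, 0.4]
}}

```text
clock: 40.4
ee_pos: [641.4, -151.5, 190.2]
ee_rot: [-0.283, 3.128, -0.0]
force: [-0.5, 1.1, 0.8]
gripper_width: 0.707
gripper_force: 0.7
```

{"op": "apply_moves", "data": {
  "dr": [
    [0, 0, 0],
    [0, 0, 0],
    [0, 0, 0],
    [0, 0, 0],
    [0, 0, 0]
  ],
  "linear": [
    [0, 0, 0],
    [0, 0, 0],
    [0, 0, 0],
    [0, 0, 0],
    [0, 0, 0]
  ],
  "jaw": [0.4, 0.4, 0.4, 0.4, 0.4]
}}

```text
clock: 40.82
ee_pos: [641.4, -151.4, 190.1]
ee_rot: [-0.284, 3.129, 0.0]
force: [-1.3, 1.0, 5.3]
gripper_width: 0.683
gripper_force: 30.0
```

```bash
python3 - <<'E'
from h import *
s=get_state();print(s["gripper_width"],s["gripper_force"],s["force"])
plan(556.1,16.2,122,98.2)
E
```

```text
0.6831412662808388 29.951872006058693 [-1.28287791  0.96975929  5.26152388]
t 40.82 grip [ 641.4 -151.4   26.1] tool-y deg 100.4 tilt [0.0001 0.0002] q7 2.1
linear [ 0.537  1.802 -0.958] xy rows>= 6
dr [0.    0.    0.006] rows 1
```

{"op": "apply_moves", "data": {
  "dr": [
    [0, 0, 0],
    [0, 0, 0],
    [0, 0, 0],
    [0, 0, 0],
    [0, 0, 0]
  ],
  "linear": [
    [0, 0, -0.1],
    [0, 0, -0.4],
    [0, 0, -0.7],
    [0, 0, -0.98],
    [0, 0, -0.98]
  ],
  "jaw": [0.4, 0.4, 0.4, 0.4, 0.4]
}}

```text
clock: 41.23
ee_pos: [642.9, -152.6, 293.7]
ee_rot: [-0.282, 3.119, -0.005]
force: [1.0, -0.4, -1.2]
gripper_width: 0.683
gripper_force: 29.9
```

{"op": "apply_moves", "data": {
  "dr": [
    [0, 0, 0],
    [0, 0, 0],
    [0, 0, 0]
  ],
  "linear": [
    [0.09, 0.3, 0],
    [0.18, 0.6, 0],
    [0.264, 0.9, 0]
  ],
  "jaw": [0.4, 0.4, 0.4]
}}

```text
clock: 41.48
ee_pos: [597.9, -67.5, 287.0]
ee_rot: [0.28, -3.127, -0.0]
force: [-0.6, 0.3, -1.4]
gripper_width: 0.686
gripper_force: 29.9
```

{"op": "apply_moves", "data": {
  "dr": [
    [0, 0, 0],
    [0, 0, 0],
    [0, 0, 0.006],
    [0, 0, 0.006],
    [0, 0, 0.006],
    [0, 0, 0.006]
  ],
  "linear": [
    [0.09, 0.3, 0],
    [0.18, 0.6, 0],
    [0.263, 0.9, 0],
    [0.263, 0.9, 0],
    [0.263, 0.9, 0],
    [0.263, 0.9, 0]
  ],
  "jaw": [0.4, 0.4, 0.4, 0.4, 0.4, 0.4]
}}

```text
clock: 41.98
ee_pos: [557.0, 15.6, 287.3]
ee_rot: [0.224, -3.133, 0.001]
force: [-0.1, -1.2, -0.9]
gripper_width: 0.688
gripper_force: 29.9
```

```bash
python3 - <<'E'
from h import *
camera("top")
s=get_state();print(s["force"],s["gripper_width"])
plan(557.1,16.3,109,98.2)
E
```

```text
[-0.05599528 -1.03192425 -1.16544634] 0.6827173630091092
t 42.03 grip [557.1  14.7 123.4] tool-y deg 98.1 tilt [-0.0005 -0.0009] q7 1.74
linear [-0.002  0.016  0.144] xy rows>= 1
dr [-0.0001 -0.0001 -0.0003] rows 1
```

{"op": "apply_moves", "data": {
  "dr": [
    [0, 0, 0],
    [0, 0, 0],
    [0, 0, 0],
    [0, 0, 0],
    [0, 0, 0],
    [0, 0, 0]
  ],
  "linear": [
    [0, 0.008, 0.04],
    [0, 0.008, 0.08],
    [0, 0.008, 0.1],
    [0, 0.008, 0.1],
    [0, 0.008, 0.1],
    [0, 0.008, 0.1]
  ],
  "jaw": [0.4, 0.4, 0.4, 0.4, 0.4, 0.4]
}}

```text
clock: 42.53
ee_pos: [557.0, 16.7, 277.4]
ee_rot: [0.224, -3.133, -0.0]
force: [-1.1, -0.1, -1.2]
gripper_width: 0.683
gripper_force: 29.9
```

```bash
python3 - <<'E'
from h import *
s=get_state();print(s["force"],s["gripper_width"])
plan(557.1,16.3,109,98.2)
E
```

```text
[-1.12145698 -0.13575208 -1.17962638] 0.6832513561892066
t 42.53 grip [556.8  16.7 113.4] tool-y deg 98.2 tilt [-0.0009 -0.    ] q7 1.75
linear [-0.002 -0.004  0.044] xy rows>= 1
dr [ 0.     -0.0001 -0.0001] rows 1
```

Good alignment. Lowering in steps.

{"op": "apply_moves", "data": {
  "dr": [
    [0, 0, 0],
    [0, 0, 0],
    [0, 0, 0],
    [0, 0, 0]
  ],
  "linear": [
    [-0.002, -0.004, 0.03],
    [-0.002, -0.004, 0.06],
    [-0.002, -0.004, 0.08],
    [-0.002, -0.004, 0.08]
  ],
  "jaw": [0.4, 0.4, 0.4, 0.4]
}}

```text
clock: 42.87
ee_pos: [556.9, 16.6, 268.8]
ee_rot: [0.225, -3.132, -0.0]
force: [-0.5, -1.0, -2.0]
gripper_width: 0.681
gripper_force: 29.9
```

{"op": "apply_moves", "data": {
  "dr": [
    [0, 0, 0],
    [0, 0, 0],
    [0, 0, 0],
    [0, 0, 0]
  ],
  "linear": [
    [0, 0, 0.03],
    [0, 0, 0.06],
    [0, 0, 0.08],
    [0, 0, 0.08]
  ],
  "jaw": [0.4, 0.4, 0.4, 0.4]
}}

```text
clock: 43.2
ee_pos: [556.9, 16.5, 260.8]
ee_rot: [0.224, -3.132, -0.0]
force: [0.3, -0.7, -1.6]
gripper_width: 0.685
gripper_force: 29.9
```

```bash
python3 - <<'E'
from h import *
s=get_state();print(s["force"],s["torque"],s["gripper_width"])
plan(557.1,16.3,67.5,98.2)
E
```

```text
[ 0.30780527 -0.72355715 -1.63215186] [ 0.08585447 -0.14495775 -0.01579012] 0.6851269818363868
t 43.2 grip [556.6  16.5  96.8] tool-y deg 98.2 tilt [-0.0019 -0.0001] q7 1.76
linear [-0.005 -0.003  0.293] xy rows>= 1
dr [ 0.     -0.0003 -0.    ] rows 1
```

{"op": "apply_moves", "data": {
  "dr": [
    [0, 0, 0],
    [0, 0, 0],
    [0, 0, 0],
    [0, 0, 0],
    [0, 0, 0],
    [0, 0, 0],
    [0, 0, 0]
  ],
  "linear": [
    [-0.003, 0, 0.05],
    [-0.003, 0, 0.1],
    [-0.003, 0, 0.15],
    [-0.003, 0, 0.2],
    [-0.003, 0, 0.25],
    [-0.003, 0, 0.28],
    [-0.003, 0, 0.28]
  ],
  "jaw": [0.4, 0.4, 0.4, 0.4, 0.4, 0.4, 0.4]
}}

```text
clock: 43.78
ee_pos: [557.1, 16.5, 232.5]
ee_rot: [0.224, -3.131, 0.0]
force: [0.5, 0.1, -1.1]
gripper_width: 0.678
gripper_force: 29.9
```

```bash
python3 - <<'E'
from h import *
s=get_state();print(s["force"],s["torque"],s["gripper_width"])
plan(557.1,16.3,67,98.2)
E
```

```text
[ 0.4757122   0.1192339  -1.09181865] [ 0.11691762 -0.09723056 -0.00308671] 0.6782638058046854
t 43.78 grip [556.7  16.5  68.5] tool-y deg 98.2 tilt [-0.0025 -0.0002] q7 1.77
linear [-0.004 -0.002  0.015] xy rows>= 1
dr [ 0.     -0.0004 -0.    ] rows 1
```

Release, rise, then head to the last board at (443,-384).

{"op": "apply_moves", "data": {
  "dr": [
    [0, 0, 0],
    [0, 0, 0],
    [0, 0, 0],
    [0, 0, 0],
    [0, 0, 0],
    [0, 0, 0],
    [0, 0, 0],
    [0, 0, 0]
  ],
  "linear": [
    [0, 0, 0.01],
    [0, 0, 0.01],
    [0, 0, 0.01],
    [0, 0, 0.01],
    [0, 0, 0.01],
    [0, 0, 0.01],
    [0, 0, 0.01],
    [0, 0, 0.01]
  ],
  "jaw": [0.4, 1, 1, 1, 1, 1, 1, 1]
}}

```text
clock: 44.45
ee_pos: [557.4, 16.5, 232.5]
ee_rot: [0.224, -3.133, -0.0]
force: [-0.5, -0.4, 0.1]
gripper_width: 0.991
gripper_force: 0.0
```

{"op": "apply_moves", "data": {
  "dr": [
    [0, 0, 0],
    [0, 0, 0],
    [0, 0, 0],
    [0, 0, 0],
    [0, 0, 0],
    [0, 0, 0]
  ],
  "linear": [
    [0, 0, -0.1],
    [0, 0, -0.4],
    [0, 0, -0.7],
    [0, 0, -0.9],
    [0, 0, -0.9],
    [0, 0, -0.9]
  ],
  "jaw": [1, 1, 1, 1, 1, 1]
}}

```text
clock: 44.95
ee_pos: [557.7, 16.5, 324.3]
ee_rot: [-0.224, 3.131, 0.001]
force: [-0.4, -0.1, -0.2]
gripper_width: 0.996
gripper_force: 0.0
```

```bash
python3 - <<'E'
from h import *
plan(443.8,-384.5,150,93)
E
```

```text
t 44.95 grip [558.2  16.6 160.3] tool-y deg 98.2 tilt [0.0026 0.0007] q7 1.73
linear [ 1.704 -3.807  0.097] xy rows>= 11
dr [0.0001 0.0004 0.0144] rows 1
```

{"op": "apply_moves", "data": {
  "dr": [
    [0, 0, 0],
    [0, 0, 0],
    [0, 0, 0]
  ],
  "linear": [
    [0.14, -0.31, 0],
    [0.28, -0.62, 0],
    [0.426, -0.952, 0]
  ],
  "jaw": [1, 1, 1]
}}

```text
clock: 45.2
ee_pos: [528.1, -83.8, 321.4]
ee_rot: [0.229, -3.13, -0.001]
force: [0.8, -0.6, -0.3]
gripper_width: 0.998
gripper_force: 0.0
```

{"op": "apply_moves", "data": {
  "dr": [
    [0, 0, 0],
    [0, 0, 0],
    [0, 0, 0]
  ],
  "linear": [
    [0.14, -0.31, 0],
    [0.28, -0.62, 0],
    [0.426, -0.952, 0]
  ],
  "jaw": [1, 1, 1]
}}

```text
clock: 45.45
ee_pos: [499.1, -184.9, 321.4]
ee_rot: [0.226, -3.13, -0.002]
force: [0.2, -0.5, 0.3]
gripper_width: 1.001
gripper_force: 0.0
```

{"op": "apply_moves", "data": {
  "dr": [
    [0, 0, 0],
    [0, 0, 0],
    [0, 0, 0]
  ],
  "linear": [
    [0.14, -0.31, 0],
    [0.28, -0.62, 0],
    [0.426, -0.952, 0]
  ],
  "jaw": [1, 1, 1]
}}

```text
clock: 45.7
ee_pos: [470.6, -285.2, 321.3]
ee_rot: [0.225, -3.13, -0.003]
force: [1.1, 0.7, -0.4]
gripper_width: 0.996
gripper_force: 0.0
```

{"op": "apply_moves", "data": {
  "dr": [
    [0, 0, 0],
    [0, 0, 0],
    [0, 0, 0.0144],
    [0, 0, 0.0144],
    [0, 0, 0.0144],
    [0, 0, 0.0144]
  ],
  "linear": [
    [0.14, -0.31, 0],
    [0.28, -0.62, 0],
    [0.426, -0.952, 0.1],
    [0.426, -0.952, 0.1],
    [0.426, -0.952, 0.1],
    [0.426, -0.952, 0.1]
  ],
  "jaw": [1, 1, 1, 1, 1, 1]
}}

```text
clock: 46.2
ee_pos: [443.0, -383.9, 311.3]
ee_rot: [0.083, -3.138, -0.004]
force: [0.0, 0.4, 0.3]
gripper_width: 0.999
gripper_force: 0.0
```

```bash
python3 - <<'E'
from h import *
im=boards();plan(443.6,-384.4,24,93);print(get_state()["joint_pos"].round(2))
E
```

```text
[386.1 282.7] [ 294.8 -305.7   15. ] [62.9, 70.4] [-53.1, -142.6]
[252.7 238.6] [418.5  79.2  15. ] [63.3, 143.5] [-84.6, -174.5]
[274.5 190.4] [558.   17.9  15. ] [64.7, 145.7] [-81.0, -171.0]
[236.  141.5] [699.3 131.1  15. ] [58.3, 73.3] [-89.6, -179.2]
[262.6 117.6] [770.1  54.8  15. ] [26.1, 216.0] [-5.6, -96.4]
t 46.35 grip [ 443.8 -382.9  148.2] tool-y deg 93.2 tilt [-0.001   0.0013] q7 2.47
linear [ 1.000e-03 -1.700e-02  1.242e+00] xy rows>= 3
dr [ 0.0002 -0.0001  0.0005] rows 1
[ 0.34  0.44  0.4   1.86 -0.21  0.88  2.47]
```

{"op": "apply_moves", "data": {
  "dr": [
    [0, 0, 0],
    [0, 0, 0],
    [0, 0, 0],
    [0, 0, 0],
    [0, 0, 0],
    [0, 0, 0]
  ],
  "linear": [
    [0, -0.01, 0.3],
    [0, -0.01, 0.6],
    [0, -0.01, 0.85],
    [0, -0.01, 0.85],
    [0, -0.01, 0.85],
    [0, -0.01, 0.85]
  ],
  "jaw": [1, 1, 1, 1, 1, 1]
}}

```text
clock: 46.85
ee_pos: [443.9, -385.6, 228.9]
ee_rot: [-0.084, 3.14, -0.002]
force: [0.1, -0.1, -0.1]
gripper_width: 0.998
gripper_force: 0.0
```

```bash
python3 - <<'E'
from h import *
plan(443.6,-384.4,24,93)
E
```

```text
t 46.85 grip [ 444.  -385.8   64.9] tool-y deg 93.1 tilt [ 0.001  -0.0011] q7 2.52
linear [0.004 0.015 0.409] xy rows>= 1
dr [-0.0002  0.0001  0.0002] rows 1
```

{"op": "apply_moves", "data": {
  "dr": [
    [0, 0, 0],
    [0, 0, 0],
    [0, 0, 0],
    [0, 0, 0],
    [0, 0, 0],
    [0, 0, 0],
    [0, 0, 0],
    [0, 0, 0]
  ],
  "linear": [
    [0.002, 0.01, 0.2],
    [0.002, 0.01, 0.38],
    [0.002, 0.01, 0.41],
    [0.002, 0.01, 0.41],
    [0.002, 0.01, 0.41],
    [0.002, 0.01, 0.41],
    [0.002, 0.01, 0.41],
    [0.002, 0.01, 0.41]
  ],
  "jaw": [1, 1, 1, 0.4, 0.4, 0.4, 0.4, 0.4]
}}

```text
clock: 47.52
ee_pos: [443.0, -384.9, 187.5]
ee_rot: [-0.083, 3.14, -0.001]
force: [0.6, 0.5, 0.0]
gripper_width: 0.707
gripper_force: 0.0
```

{"op": "apply_moves", "data": {
  "dr": [
    [0, 0, 0],
    [0, 0, 0],
    [0, 0, 0],
    [0, 0, 0],
    [0, 0, 0]
  ],
  "linear": [
    [0, 0, 0],
    [0, 0, 0],
    [0, 0, 0],
    [0, 0, 0],
    [0, 0, 0]
  ],
  "jaw": [0.4, 0.4, 0.4, 0.4, 0.4]
}}

```text
clock: 47.93
ee_pos: [443.0, -384.9, 187.3]
ee_rot: [-0.083, 3.14, -0.001]
force: [-0.6, 1.2, 5.2]
gripper_width: 0.687
gripper_force: 30.0
```

```bash
python3 - <<'E'
from h import *
s=get_state();print(s["gripper_width"],s["gripper_force"],s["force"])
plan(556.4,16.3,122,98.2)
E
```

```text
0.6866921671111653 30.001089870929718 [-0.64569659  1.24967893  5.22575725]
t 47.93 grip [ 443.  -385.    23.3] tool-y deg 93.0 tilt [ 0.0002 -0.0005] q7 2.54
linear [-1.343  3.947 -0.988] xy rows>= 11
dr [-0.0001  0.     -0.0144] rows 1
```

{"op": "apply_moves", "data": {
  "dr": [
    [0, 0, 0],
    [0, 0, 0],
    [0, 0, 0],
    [0, 0, 0],
    [0, 0, 0]
  ],
  "linear": [
    [0, 0, -0.1],
    [0, 0, -0.4],
    [0, 0, -0.7],
    [0, 0, -1.0],
    [0, 0, -1.0]
  ],
  "jaw": [0.4, 0.4, 0.4, 0.4, 0.4]
}}

```text
clock: 48.35
ee_pos: [443.9, -386.4, 292.5]
ee_rot: [-0.082, 3.133, -0.01]
force: [0.7, 0.3, -0.5]
gripper_width: 0.684
gripper_force: 30.0
```

{"op": "apply_moves", "data": {
  "dr": [
    [0, 0, 0],
    [0, 0, 0],
    [0, 0, 0]
  ],
  "linear": [
    [-0.11, 0.33, 0],
    [-0.22, 0.66, 0],
    [-0.334, 0.987, 0]
  ],
  "jaw": [0.4, 0.4, 0.4]
}}

```text
clock: 48.6
ee_pos: [470.5, -283.4, 286.4]
ee_rot: [0.079, -3.139, -0.001]
force: [0.3, 0.1, -1.8]
gripper_width: 0.684
gripper_force: 30.0
```

{"op": "apply_moves", "data": {
  "dr": [
    [0, 0, 0],
    [0, 0, 0],
    [0, 0, 0]
  ],
  "linear": [
    [-0.11, 0.33, 0],
    [-0.22, 0.66, 0],
    [-0.334, 0.987, 0]
  ],
  "jaw": [0.4, 0.4, 0.4]
}}

```text
clock: 48.85
ee_pos: [498.9, -182.3, 286.2]
ee_rot: [0.082, -3.139, -0.001]
force: [-0.3, 0.1, -0.8]
gripper_width: 0.686
gripper_force: 30.0
```

{"op": "apply_moves", "data": {
  "dr": [
    [0, 0, 0],
    [0, 0, 0],
    [0, 0, 0]
  ],
  "linear": [
    [-0.11, 0.33, 0],
    [-0.22, 0.66, 0],
    [-0.334, 0.987, 0]
  ],
  "jaw": [0.4, 0.4, 0.4]
}}

```text
clock: 49.1
ee_pos: [527.1, -82.0, 286.2]
ee_rot: [0.082, -3.139, -0.0]
force: [0.8, 0.2, -0.8]
gripper_width: 0.684
gripper_force: 30.0
```

{"op": "apply_moves", "data": {
  "dr": [
    [0, 0, 0],
    [0, 0, 0],
    [0, 0, -0.0144],
    [0, 0, -0.0144],
    [0, 0, -0.0144],
    [0, 0, -0.0144],
    [0, 0, -0.0144],
    [0, 0, -0.0144]
  ],
  "linear": [
    [-0.11, 0.33, 0],
    [-0.22, 0.66, 0],
    [-0.334, 0.986, 0],
    [-0.334, 0.986, 0],
    [-0.334, 0.986, 0],
    [-0.334, 0.986, 0],
    [-0.334, 0.986, 0],
    [-0.334, 0.986, 0]
  ],
  "jaw": [0.4, 0.4, 0.4, 0.4, 0.4, 0.4, 0.4, 0.4]
}}

```text
clock: 49.77
ee_pos: [555.1, 14.8, 286.4]
ee_rot: [0.22, -3.133, 0.001]
force: [0.2, -1.4, -0.5]
gripper_width: 0.686
gripper_force: 30.0
```

```bash
python3 - <<'E'
from h import *
camera("top")
s=get_state();print(s["force"],s["gripper_width"])
plan(555.8,16.3,112,98.2)
E
```

```text
[-0.77147355 -0.78608099 -1.16855674] 0.6855159056867157
t 49.82 grip [555.1  14.9 122.4] tool-y deg 98.0 tilt [-0.0011 -0.0004] q7 1.77
linear [-0.009  0.013  0.104] xy rows>= 1
dr [-0.     -0.0002 -0.0005] rows 1
```

{"op": "apply_moves", "data": {
  "dr": [
    [0, 0, -0.0005],
    [0, 0, -0.0005],
    [0, 0, -0.0005],
    [0, 0, -0.0005],
    [0, 0, -0.0005],
    [0, 0, -0.0005]
  ],
  "linear": [
    [-0.007, 0.012, 0.04],
    [-0.007, 0.012, 0.08],
    [-0.007, 0.012, 0.1],
    [-0.007, 0.012, 0.1],
    [-0.007, 0.012, 0.1],
    [-0.007, 0.012, 0.1]
  ],
  "jaw": [0.4, 0.4, 0.4, 0.4, 0.4, 0.4]
}}

```text
clock: 50.32
ee_pos: [556.1, 17.8, 276.4]
ee_rot: [0.229, -3.132, -0.0]
force: [-0.5, 0.8, 0.0]
gripper_width: 0.684
gripper_force: 30.0
```

```bash
python3 - <<'E'
from h import *
s=get_state();print(s["force"],s["gripper_width"])
plan(555.8,16.3,96,98.2)
E
```

```text
[-0.54052494  0.75207765  0.03364299] 0.683512475427988
t 50.32 grip [555.9  17.8 112.4] tool-y deg 98.4 tilt [-0.0008  0.    ] q7 1.78
linear [ 0.003 -0.014  0.164] xy rows>= 1
dr [ 0.     -0.0001  0.0005] rows 1
```

{"op": "apply_moves", "data": {
  "dr": [
    [0, 0, 0],
    [0, 0, 0],
    [0, 0, 0],
    [0, 0, 0]
  ],
  "linear": [
    [0, -0.012, 0.03],
    [0, -0.012, 0.06],
    [0, -0.012, 0.06],
    [0, -0.012, 0.06]
  ],
  "jaw": [0.4, 0.4, 0.4, 0.4]
}}

```text
clock: 50.65
ee_pos: [556.1, 16.6, 270.1]
ee_rot: [0.229, -3.132, -0.0]
force: [-0.6, -1.0, -1.2]
gripper_width: 0.684
gripper_force: 30.0
```

{"op": "apply_moves", "data": {
  "dr": [
    [0, 0, 0],
    [0, 0, 0],
    [0, 0, 0],
    [0, 0, 0]
  ],
  "linear": [
    [0, 0, 0.03],
    [0, 0, 0.04],
    [0, 0, 0.04],
    [0, 0, 0.04]
  ],
  "jaw": [0.4, 0.4, 0.4, 0.4]
}}

```text
clock: 50.98
ee_pos: [556.2, 16.6, 266.3]
ee_rot: [0.229, -3.132, -0.0]
force: [-0.6, 0.2, -0.7]
gripper_width: 0.681
gripper_force: 30.0
```

```bash
python3 - <<'E'
from h import *
s=get_state();print(s["force"],s["torque"],s["gripper_width"])
plan(555.8,16.3,96,98.2)
E
```

```text
[-0.62397889  0.15307175 -0.73827018] [ 0.13509697 -0.12021623 -0.01652707] 0.6814433417845792
t 50.98 grip [556.   16.6 102.3] tool-y deg 98.4 tilt [-0.0011  0.    ] q7 1.78
linear [ 0.002 -0.003  0.063] xy rows>= 1
dr [ 0.     -0.0002  0.0005] rows 1
```

{"op": "apply_moves", "data": {
  "dr": [
    [0, 0, 0],
    [0, 0, 0],
    [0, 0, 0],
    [0, 0, 0],
    [0, 0, 0]
  ],
  "linear": [
    [0, 0, 0.03],
    [0, 0, 0.06],
    [0, 0, 0.09],
    [0, 0, 0.1],
    [0, 0, 0.1]
  ],
  "jaw": [0.4, 0.4, 0.4, 0.4, 0.4]
}}

```text
clock: 51.4
ee_pos: [556.0, 16.6, 256.0]
ee_rot: [0.229, -3.132, -0.0]
force: [0.3, -0.1, -1.3]
gripper_width: 0.683
gripper_force: 30.0
```

{"op": "apply_moves", "data": {
  "dr": [
    [0, 0, 0],
    [0, 0, 0],
    [0, 0, 0],
    [0, 0, 0],
    [0, 0, 0]
  ],
  "linear": [
    [0, 0, 0.03],
    [0, 0, 0.06],
    [0, 0, 0.09],
    [0, 0, 0.12],
    [0, 0, 0.12]
  ],
  "jaw": [0.4, 0.4, 0.4, 0.4, 0.4]
}}

```text
clock: 51.82
ee_pos: [555.9, 16.6, 243.7]
ee_rot: [0.229, -3.131, -0.0]
force: [-0.7, 0.0, -0.2]
gripper_width: 0.686
gripper_force: 30.0
```

```bash
python3 - <<'E'
from h import *
s=get_state();print(s["force"],s["torque"],s["gripper_width"])
plan(555.8,16.3,79.3,98.2)
E
```

```text
[-0.6970661   0.00774773 -0.17705278] [ 0.10463762 -0.11654227  0.02545836] 0.685649436924949
t 51.82 grip [555.6  16.6  79.7] tool-y deg 98.4 tilt [-0.0021 -0.0001] q7 1.8
linear [-0.002 -0.003  0.004] xy rows>= 1
dr [ 0.     -0.0003  0.0005] rows 1
```

Release, rise 100, and look at the block and stack.

{"op": "apply_moves", "data": {
  "dr": [
    [0, 0, 0],
    [0, 0, 0],
    [0, 0, 0],
    [0, 0, 0],
    [0, 0, 0],
    [0, 0, 0],
    [0, 0, 0],
    [0, 0, 0]
  ],
  "linear": [
    [0, 0, 0],
    [0, 0, 0],
    [0, 0, 0],
    [0, 0, 0],
    [0, 0, 0],
    [0, 0, 0],
    [0, 0, 0],
    [0, 0, 0]
  ],
  "jaw": [0.4, 1, 1, 1, 1, 1, 1, 1]
}}

```text
clock: 52.48
ee_pos: [556.2, 16.6, 244.5]
ee_rot: [0.229, -3.133, -0.0]
force: [1.0, -0.0, 0.4]
gripper_width: 0.988
gripper_force: 0.0
```

{"op": "apply_moves", "data": {
  "dr": [
    [0, 0, 0],
    [0, 0, 0],
    [0, 0, 0],
    [0, 0, 0],
    [0, 0, 0]
  ],
  "linear": [
    [0, 0, -0.1],
    [0, 0, -0.4],
    [0, 0, -0.7],
    [0, 0, -1.0],
    [0, 0, -1.0]
  ],
  "jaw": [1, 1, 1, 1, 1]
}}

```text
clock: 52.9
ee_pos: [558.2, 16.1, 351.0]
ee_rot: [-0.228, 3.122, 0.001]
force: [0.7, -0.2, 0.2]
gripper_width: 1.0
gripper_force: 0.0
```

{"op": "apply_moves", "data": {
  "dr": [
    [0, 0, 0],
    [0, 0, 0],
    [0, 0, 0],
    [0, 0, 0]
  ],
  "linear": [
    [0, -0.3, 0],
    [0, -0.6, 0],
    [0, -0.9, 0],
    [0, -0.9, 0]
  ],
  "jaw": [1, 1, 1, 1]
}}

```text
clock: 53.23
ee_pos: [569.2, -79.4, 345.5]
ee_rot: [-0.215, 3.133, -0.007]
force: [0.2, -0.9, -0.5]
gripper_width: 0.998
gripper_force: 0.0
```

{"op": "apply_moves", "data": {
  "dr": [
    [0, 0, 0],
    [0, 0, 0],
    [0, 0, 0],
    [0, 0, 0]
  ],
  "linear": [
    [0, -0.3, 0],
    [0, -0.6, 0],
    [0, -0.9, 0],
    [0, -0.9, 0]
  ],
  "jaw": [1, 1, 1, 1]
}}

```text
clock: 53.57
ee_pos: [581.8, -168.5, 345.3]
ee_rot: [-0.215, 3.134, -0.008]
force: [0.1, -1.3, 1.3]
gripper_width: 1.001
gripper_force: 0.0
```

```bash
python3 - <<'E'
from h import *
im=boards(z=52,vmin=90);sc=shot("scene",4);np.save("im4.npy",im)
a=cv2.resize(im[150:270,230:310,::-1],None,fx=5,fy=5,interpolation=cv2.INTER_CUBIC)
b=cv2.resize(sc[180:264,260:340,::-1],None,fx=5,fy=5,interpolation=cv2.INTER_CUBIC)
b=cv2.copyMakeBorder(b,0,600-b.shape[0],0,0,cv2.BORDER_CONSTANT)
cv2.imwrite("pics/c11.png",np.hstack([a,b]))
plan(418,77,200,96)
E
```

```text
[393.9 292.8] [ 270.1 -321.1   52. ] [61.8, 140.8] [-52.5, -142.1]
[253.2 238.5] [419.4  75.3  52. ] [64.4, 140.2] [-84.5, -174.4]
[ 44.5 256.5] [361.3 673.4  52. ] [277.2, 15.9] [-0.1, -90.7]
[274.3 190. ] [556.3  17.4  52. ] [62.7, 143.9] [-81.6, -171.6]
[262.6 117.8] [761.7  52.9  52. ] [25.1, 210.6] [-5.2, -96.0]
t 53.92 grip [ 582.5 -159.8  180.4] tool-y deg 98.5 tilt [-0.0009  0.0008] q7 2.08
linear [ 1.276  2.586 -0.193] xy rows>= 7
dr [ 0.0001 -0.0001  0.007 ] rows 1
```

View pics/c11.png

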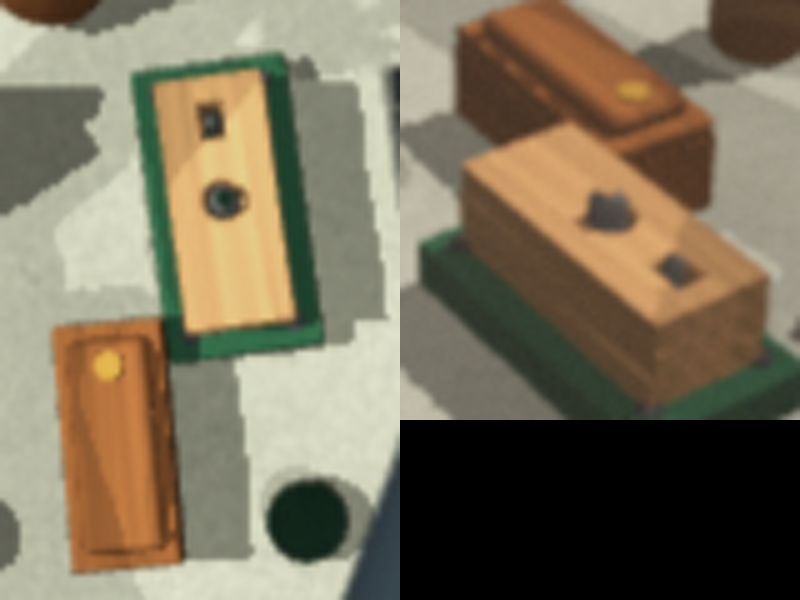

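The three boards lie flat on shaft and pin (shaft at c11 (224,200)). The block's stud is at (107,365), with corners (52,328), (162,318), (183,563) and (73,573).

```bash
python3 - <<'E'
from h import *
t=lambda q:np.array(q)/5+[230,150]-0.4
ang=lambda a,b:round(float(np.degrees(np.arctan2(b[1]-a[1],b[0]-a[0]))),1)
C=pix2w("top",t([(52,328),(162,318),(183,563),(73,573)]),52)
print(C.mean(0).round(1),[np.linalg.norm(C[i]-C[(i+1)%4]).round(1) for i in range(4)],ang(C[3],C[0]),ang(C[2],C[1]),ang(C[1],C[0]))
s=pix2w("top",t([(107.5,365)]),62);print("stud",s.round(1),ang(C.mean(0),s[0]),np.linalg.norm((s[0]-C.mean(0))[:2]))
h=pix2w("top",t([(224,200),(210,121)]),70);print("hole,slot",h.round(1).tolist(),ang(h[0],h[1]))
B=pix2w("top",t([(152,84),(262,69),(298,320),(186,333)]),70);print("stack",B.mean(0).round(1),ang(B[3],B[0]),ang(B[2],B[1]))
c=C.mean(0);plan(c[0],c[1],160,ang(C[3],C[0])+90)
E
```

```text
[418.9  75.4  52. ] [np.float64(62.1), np.float64(137.8), np.float64(61.9), np.float64(137.8)] 5.6 5.5 95.7
stud [[463.8  80.8  62. ]] 6.8 45.19294670975996
hole,slot [[556.0, 16.5, 70.0], [600.0, 24.7, 70.0]] 10.6
stack [555.3  16.2  70. ] 8.4 8.7
t 53.92 grip [ 582.5 -159.8  180.4] tool-y deg 98.5 tilt [-0.0009  0.0008] q7 2.08
linear [1.269 2.568 0.207] xy rows>= 7
dr [ 0.0001 -0.0001  0.0081] rows 1
```

```bash
python3 - <<'E'
from h import *
plan(435.8,77,160,95.6)
E
```

```text
t 53.92 grip [ 582.5 -159.8  180.4] tool-y deg 98.5 tilt [-0.0009  0.0008] q7 2.08
linear [1.1   2.559 0.207] xy rows>= 7
dr [ 0.0001 -0.0001  0.0081] rows 1
```

{"op": "apply_moves", "data": {
  "dr": [
    [0, 0, 0],
    [0, 0, 0],
    [0, 0, 0]
  ],
  "linear": [
    [0.12, 0.3, 0],
    [0.24, 0.6, 0],
    [0.367, 0.853, 0]
  ],
  "jaw": [1, 1, 1]
}}

```text
clock: 54.17
ee_pos: [533.1, -80.0, 344.2]
ee_rot: [0.232, -3.132, -0.002]
force: [-0.7, 0.1, 0.3]
gripper_width: 1.004
gripper_force: 0.0
```

{"op": "apply_moves", "data": {
  "dr": [
    [0, 0, 0],
    [0, 0, 0],
    [0, 0, 0]
  ],
  "linear": [
    [0.12, 0.3, 0],
    [0.24, 0.6, 0],
    [0.367, 0.853, 0]
  ],
  "jaw": [1, 1, 1]
}}

```text
clock: 54.42
ee_pos: [483.9, -0.7, 344.6]
ee_rot: [0.234, -3.132, -0.001]
force: [0.2, 0.7, 0.6]
gripper_width: 1.005
gripper_force: 0.0
```

{"op": "apply_moves", "data": {
  "dr": [
    [0, 0, 0],
    [0, 0, 0],
    [0, 0, 0.008],
    [0, 0, 0.008],
    [0, 0, 0.008],
    [0, 0, 0.008]
  ],
  "linear": [
    [0.12, 0.3, 0],
    [0.24, 0.6, 0.1],
    [0.367, 0.853, 0.2],
    [0.367, 0.853, 0.2],
    [0.367, 0.853, 0.2],
    [0.367, 0.853, 0.2]
  ],
  "jaw": [1, 1, 1, 1, 1, 1]
}}

```text
clock: 54.92
ee_pos: [436.5, 75.8, 324.9]
ee_rot: [-0.152, 3.138, 0.0]
force: [0.6, -0.7, 0.3]
gripper_width: 0.998
gripper_force: 0.0
```

```bash
python3 - <<'E'
from h import *
plan(435.8,77,35,95.6);print(get_state()["joint_pos"].round(2))
E
```

```text
t 54.92 grip [436.5  75.8 160.9] tool-y deg 95.6 tilt [0.0002 0.0001] q7 1.48
linear [0.006 0.013 1.259] xy rows>= 4
dr [ 0.      0.     -0.0001] rows 1
[-0.51  0.19  0.28  2.16 -0.07  0.8   1.48]
```

{"op": "apply_moves", "data": {
  "dr": [
    [0, 0, 0],
    [0, 0, 0],
    [0, 0, 0],
    [0, 0, 0],
    [0, 0, 0]
  ],
  "linear": [
    [0.006, 0.01, 0.3],
    [0.006, 0.01, 0.6],
    [0.006, 0.01, 0.8],
    [0.006, 0.01, 0.8],
    [0.006, 0.01, 0.8]
  ],
  "jaw": [1, 1, 1, 1, 1]
}}

```text
clock: 55.33
ee_pos: [436.1, 75.7, 244.4]
ee_rot: [0.148, -3.136, 0.001]
force: [0.4, 0.1, 0.4]
gripper_width: 1.0
gripper_force: 0.0
```

{"op": "apply_moves", "data": {
  "dr": [
    [0, 0, 0],
    [0, 0, 0],
    [0, 0, 0],
    [0, 0, 0]
  ],
  "linear": [
    [0, 0, 0.2],
    [0, 0, 0.4],
    [0, 0, 0.46],
    [0, 0, 0.46]
  ],
  "jaw": [1, 1, 1, 1]
}}

```text
clock: 55.67
ee_pos: [435.9, 76.3, 198.7]
ee_rot: [0.149, -3.137, 0.0]
force: [-0.3, -0.1, 0.1]
gripper_width: 1.002
gripper_force: 0.0
```

```bash
python3 - <<'E'
from h import *
s=get_state();print(s["force"],s["joint_pos"].round(2))
plan(435.8,77,35,95.6)
E
```

```text
[-0.30841656 -0.10169369  0.05535643] [-0.45  0.42  0.21  2.25 -0.19  0.48  1.58]
t 55.67 grip [435.7  76.3  34.7] tool-y deg 95.5 tilt [-0.0011 -0.0002] q7 1.58
linear [-0.001  0.007 -0.003] xy rows>= 1
dr [-0.     -0.0002 -0.0004] rows 1
```

{"op": "apply_moves", "data": {
  "dr": [
    [0, 0, 0],
    [0, 0, 0],
    [0, 0, 0],
    [0, 0, 0],
    [0, 0, 0],
    [0, 0, 0],
    [0, 0, 0],
    [0, 0, 0]
  ],
  "linear": [
    [0, 0, 0],
    [0, 0, 0],
    [0, 0, 0],
    [0, 0, 0],
    [0, 0, 0],
    [0, 0, 0],
    [0, 0, 0],
    [0, 0, 0]
  ],
  "jaw": [0.4, 0.4, 0.4, 0.4, 0.4, 0.4, 0.4, 0.4]
}}

```text
clock: 56.33
ee_pos: [435.7, 76.9, 199.2]
ee_rot: [0.152, -3.138, -0.001]
force: [-1.7, 1.2, 6.2]
gripper_width: 0.706
gripper_force: 30.0
```

```bash
python3 - <<'E'
from h import *
s=get_state();print(s["gripper_width"],s["gripper_force"],s["force"])
plan(572.6,18.9,135,98.2)
E
```

```text
0.705974225507793 29.996495575178415 [-1.72173775  1.20532829  6.23761067]
t 56.33 grip [435.6  77.   35.2] tool-y deg 95.5 tilt [-0.0002  0.0007] q7 1.59
linear [-1.307 -0.71  -0.999] xy rows>= 5
dr [ 0.0001 -0.     -0.0074] rows 1
```

{"op": "apply_moves", "data": {
  "dr": [
    [0, 0, 0],
    [0, 0, 0],
    [0, 0, 0],
    [0, 0, 0],
    [0, 0, 0],
    [0, 0, 0]
  ],
  "linear": [
    [0, 0, -0.1],
    [0, 0, -0.3],
    [0, 0, -0.6],
    [0, 0, -0.9],
    [0, 0, -1.0],
    [0, 0, -1.0]
  ],
  "jaw": [0.4, 0.4, 0.4, 0.4, 0.4, 0.4]
}}

```text
clock: 56.83
ee_pos: [436.2, 76.5, 301.3]
ee_rot: [-0.15, 3.133, 0.003]
force: [0.9, 0.1, -3.1]
gripper_width: 0.713
gripper_force: 30.0
```

{"op": "apply_moves", "data": {
  "dr": [
    [0, 0, 0],
    [0, 0, 0],
    [0, 0, 0]
  ],
  "linear": [
    [-0.22, -0.12, 0],
    [-0.44, -0.24, 0],
    [-0.654, -0.355, 0]
  ],
  "jaw": [0.4, 0.4, 0.4]
}}

```text
clock: 57.08
ee_pos: [504.0, 47.1, 297.5]
ee_rot: [0.151, -3.135, 0.0]
force: [0.9, 0.3, -2.2]
gripper_width: 0.709
gripper_force: 30.0
```

{"op": "apply_moves", "data": {
  "dr": [
    [0, 0, 0],
    [0, 0, 0],
    [0, 0, -0.0074],
    [0, 0, -0.0074],
    [0, 0, -0.0074],
    [0, 0, -0.0074],
    [0, 0, -0.0074],
    [0, 0, -0.0074]
  ],
  "linear": [
    [-0.22, -0.12, 0],
    [-0.44, -0.24, 0],
    [-0.654, -0.355, 0],
    [-0.654, -0.355, 0],
    [-0.654, -0.355, 0],
    [-0.654, -0.355, 0],
    [-0.654, -0.355, 0],
    [-0.654, -0.355, 0]
  ],
  "jaw": [0.4, 0.4, 0.4, 0.4, 0.4, 0.4, 0.4, 0.4]
}}

```text
clock: 57.75
ee_pos: [571.6, 19.0, 298.0]
ee_rot: [0.225, -3.131, -0.001]
force: [-0.4, -0.3, -3.5]
gripper_width: 0.71
gripper_force: 30.0
```

```bash
python3 - <<'E'
from h import *
camera("top");s=get_state();print(s["gripper_width"],s["force"])
plan(572.6,18.9,122,98.2)
E
```

```text
0.7090795318574149 [-0.0331628   0.23621137 -2.39385095]
t 57.8 grip [571.5  19.1 134.2] tool-y deg 98.2 tilt [-0.0018  0.0003] q7 1.76
linear [-0.011 -0.003  0.122] xy rows>= 1
dr [ 0.0001 -0.0003  0.    ] rows 1
```

{"op": "apply_moves", "data": {
  "dr": [
    [0, 0, 0],
    [0, 0, 0],
    [0, 0, 0],
    [0, 0, 0],
    [0, 0, 0]
  ],
  "linear": [
    [-0.01, -0.003, 0.04],
    [-0.01, -0.003, 0.08],
    [-0.01, -0.003, 0.12],
    [-0.01, -0.003, 0.12],
    [-0.01, -0.003, 0.12]
  ],
  "jaw": [0.4, 0.4, 0.4, 0.4, 0.4]
}}

```text
clock: 58.22
ee_pos: [573.4, 18.3, 285.9]
ee_rot: [0.223, -3.132, -0.0]
force: [-0.2, -0.5, -2.3]
gripper_width: 0.709
gripper_force: 30.0
```

{"op": "apply_moves", "data": {
  "dr": [
    [0, 0, 0],
    [0, 0, 0],
    [0, 0, 0],
    [0, 0, 0]
  ],
  "linear": [
    [0, 0, 0.03],
    [0, 0, 0.05],
    [0, 0, 0.05],
    [0, 0, 0.05]
  ],
  "jaw": [0.4, 0.4, 0.4, 0.4]
}}

```text
clock: 58.55
ee_pos: [573.5, 18.3, 281.3]
ee_rot: [0.223, -3.133, -0.0]
force: [-0.6, -0.5, -3.3]
gripper_width: 0.71
gripper_force: 30.0
```

```bash
python3 - <<'E'
from h import *
s=get_state();print(s["gripper_width"],s["force"],s["torque"])
plan(572.6,18.9,106,98.2)
E
```

```text
0.7103085315336085 [-0.57718229 -0.47107709 -3.28865573] [ 0.08283665 -0.21134845  0.02208245]
t 58.55 grip [573.4  18.3 117.3] tool-y deg 98.2 tilt [-0.0011  0.    ] q7 1.77
linear [0.006 0.007 0.113] xy rows>= 1
dr [ 0.     -0.0002 -0.0001] rows 1
```

{"op": "apply_moves", "data": {
  "dr": [
    [0, 0, 0],
    [0, 0, 0],
    [0, 0, 0],
    [0, 0, 0]
  ],
  "linear": [
    [0.004, 0.004, 0.02],
    [0.004, 0.004, 0.04],
    [0.004, 0.004, 0.06],
    [0.004, 0.004, 0.06]
  ],
  "jaw": [0.4, 0.4, 0.4, 0.4]
}}

```text
clock: 58.88
ee_pos: [572.9, 18.7, 274.9]
ee_rot: [0.223, -3.132, -0.0]
force: [-0.3, 0.6, -2.8]
gripper_width: 0.708
gripper_force: 30.0
```

```bash
python3 - <<'E'
from h import *
s=get_state();print(s["gripper_width"],s["force"],s["torque"])
plan(572.6,18.9,106,98.2)
E
```

```text
0.7078830619276426 [-0.30035683  0.58079385 -2.75071511] [ 0.13446179 -0.18270428  0.00597868]
t 58.88 grip [572.6  18.7 110.9] tool-y deg 98.2 tilt [-0.0017 -0.    ] q7 1.77
linear [-0.     0.002  0.049] xy rows>= 1
dr [ 0.     -0.0003 -0.0001] rows 1
```

Underside at about 75.7, past both tips without contact. Finishing and releasing.

{"op": "apply_moves", "data": {
  "dr": [
    [0, 0, 0],
    [0, 0, 0],
    [0, 0, 0],
    [0, 0, 0],
    [0, 0, 0]
  ],
  "linear": [
    [0, 0, 0.02],
    [0, 0, 0.04],
    [0, 0, 0.055],
    [0, 0, 0.055],
    [0, 0, 0.055]
  ],
  "jaw": [0.4, 0.4, 0.4, 0.4, 0.4]
}}

```text
clock: 59.3
ee_pos: [573.1, 18.6, 269.8]
ee_rot: [0.223, -3.133, -0.0]
force: [-0.1, -1.1, -2.6]
gripper_width: 0.709
gripper_force: 30.0
```

{"op": "apply_moves", "data": {
  "dr": [
    [0, 0, 0],
    [0, 0, 0],
    [0, 0, 0],
    [0, 0, 0],
    [0, 0, 0],
    [0, 0, 0],
    [0, 0, 0],
    [0, 0, 0]
  ],
  "linear": [
    [0, 0, 0],
    [0, 0, 0],
    [0, 0, 0],
    [0, 0, 0],
    [0, 0, 0],
    [0, 0, 0],
    [0, 0, 0],
    [0, 0, 0]
  ],
  "jaw": [1, 1, 1, 1, 1, 1, 1, 1]
}}

```text
clock: 59.97
ee_pos: [573.1, 18.6, 269.9]
ee_rot: [0.223, -3.133, -0.0]
force: [0.6, -0.9, -0.0]
gripper_width: 0.996
gripper_force: 0.0
```

{"op": "apply_moves", "data": {
  "dr": [
    [0, 0, 0],
    [0, 0, 0],
    [0, 0, 0],
    [0, 0, 0],
    [0, 0, 0]
  ],
  "linear": [
    [0, 0, -0.1],
    [0, 0, -0.4],
    [0, 0, -0.7],
    [0, 0, -1.0],
    [0, 0, -1.0]
  ],
  "jaw": [1, 1, 1, 1, 1]
}}

```text
clock: 60.38
ee_pos: [575.0, 18.1, 376.8]
ee_rot: [-0.222, 3.122, 0.001]
force: [0.5, -0.0, 0.6]
gripper_width: 0.998
gripper_force: 0.0
```

{"op": "apply_moves", "data": {
  "dr": [
    [0, 0, 0],
    [0, 0, 0],
    [0, 0, 0],
    [0, 0, 0]
  ],
  "linear": [
    [0, -0.3, 0],
    [0, -0.6, 0],
    [0, -0.9, 0],
    [0, -0.9, 0]
  ],
  "jaw": [1, 1, 1, 1]
}}

```text
clock: 60.72
ee_pos: [585.7, -77.6, 370.9]
ee_rot: [-0.209, 3.134, -0.008]
force: [-0.4, -0.7, -0.0]
gripper_width: 1.0
gripper_force: 0.0
```

{"op": "apply_moves", "data": {
  "dr": [
    [0, 0, 0],
    [0, 0, 0],
    [0, 0, 0],
    [0, 0, 0]
  ],
  "linear": [
    [0, -0.3, 0],
    [0, -0.6, 0],
    [0, -0.9, 0],
    [0, -0.9, 0]
  ],
  "jaw": [1, 1, 1, 1]
}}

```text
clock: 61.05
ee_pos: [598.0, -166.7, 370.7]
ee_rot: [0.209, -3.135, 0.009]
force: [0.3, -1.8, 0.1]
gripper_width: 1.0
gripper_force: 0.0
```

```bash
python3 - <<'E'
from h import *
im=shot("top");sc=shot("scene",4)
a=cv2.resize(im[140:280,90:310,::-1],(400,255),interpolation=cv2.INTER_CUBIC)
b=cv2.resize(sc[120:290,260:440,::-1],(400,378),interpolation=cv2.INTER_CUBIC)
a=cv2.copyMakeBorder(a,0,378-255,0,0,cv2.BORDER_CONSTANT)
cv2.imwrite("pics/c12.png",np.hstack([a,b]))
E
```

```text
(no output)
```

View pics/c12.png

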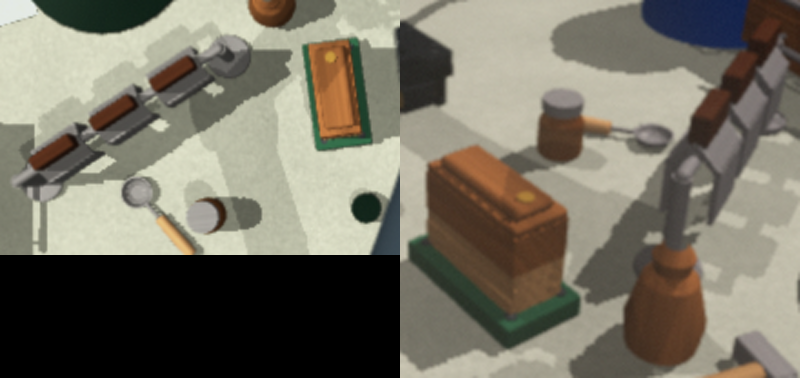

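The block sits flush on the stack at right-crop (495,235), and three saddles hang astride the bar at left-crop (52,152), (113,112) and (174,73). The bystanders visible here (dauber, jar, spoon, wax) look undisturbed. Handing in.

```bash
python3 -c "
from cell import *
print(hand_in())"
```

```text
the job is handed in; nothing more can be done
None
```

The job is handed in: all three saddles hang astride the rail and the three spacer boards lie flat over the shaft and pin with the loaf block home on top; the judge gave no verdict.

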